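# Fetch the crimping roll from behind the tall things

### The arm

A 6-joint arm with a two-finger parallel gripper is mounted at the origin on the work surface. World frame = base frame: x ahead of the robot, y to its left, z up, the work surface at z = 0. Lengths are in mm, angles in rad, forces in N, time in s.
With the tool pointing down it reaches from about 275 to 1000 mm from the base axis. Payload 8.4 kg.
Tool frame: the origin (TCP) lies between the finger pads; the fingertips stand r.nose_length ahead of it and the grasp point (between the pads) lies 8 mm behind it (r.nose_length is the distance from the TCP to the fingertips, in mm); y points along the fingers, x is the direction in which the jaws open and shut, and the axes are right-handed (so a half turn about y gives the same grasp; the last joint's range is limited). The gripper opens to 85 mm and grips with 20 to 120 N. Pads are 22 mm wide; open, the fingers measure 114 mm over their backs; the gripper's body (76 mm by 85 mm) begins 54 mm behind the grasp point. The pads swing forward as they close: fully open they stand 13 mm farther back than shut.
Start: joints at [-1.175, 0.353, 1.633, -0, 1.155, -0.002], TCP at [242.118, -576.2, 242.281] pointing down, gripper open.
Joint ranges: [-2.63, 2.63], [-0.92, 2.1], [0.06, 2.66], [-1.3, 4.44], [0, 2.69], [-3.02, 3.02]. Speed limits (rad/s): [2.22, 2.22, 2.79, 3.14, 3.14, 3.14].

### API

Orientations are given as [roll, pitch, yaw] about the fixed x, y, z axes, in that order (R = Rz(yaw) Ry(pitch) Rx(roll)).
In Python, from rig import r, cams, order gives the robot as it stands. The module is installed in compiled form; this text tells all that it offers.
- The arm moves only by the shell command python3 -m crank 'ROWS' [FORCE]. ROWS is JSON, a list of rows, each a list of 7 numbers: the turn, a rotation vector about the tool's x, y, z in degrees, then the shift along the tool's x, y, z in cm, then the opening, from -1 (shut) to 1 (fully open). A call has exactly 10 rows; each row shifts and turns the pose as measured when the row begins, along the tool's axes as they then stand; what a row does not reach is not made up. A row lasts 1/12 s, in which the tool goes at most 41.7 mm and 7.16 degrees, less where a joint would pass 70% of its speed; a pose out of reach is approached as far as the arm can. A call with a gripper value outside its range is refused whole. The fingers move at their own pace and stop on an object; FORCE is the grip in N (left out, the last holds). Time passes only in rows, so rows that do not move let the fingers close, or fill a call up. It gives the time, the measured TCP pose, the force and the opening at its end, in the units of the state.
- r.sense(): the state, without advancing time (a new reading comes with each control period).
- cams.grab_frame(name): name is "side" or "top" or "wrist"; returns the picture (400x640x3 uint8, blue, green, red); there is no depth.
- cams.camera_info(name): a dict with "intrinsics" (3x3 intrinsics, pixels), "view" (4x4, takes a point from world to camera coordinates); the wrist camera has in their place "hand_eye" (4x4, takes a point from camera to tool coordinates, whose origin is the TCP and whose axes are the tool frame's). Camera axes: x right, y up, looking along -z (the intrinsics and any distortion apply to the point x, -y, -z); pixel columns grow to the right and rows downward; lengths in mm; the calibration is good to about 2 mm. A picture is of the moment at which its call begins: read the wrist's pose just before it. camera_info takes no time and is no camera call.
- order.sign_off(): hands the job in, once; it reports no verdict.
The state is a dict: "clock": time; "qpos": joint angles; "qvel": joint speeds; "joint_efforts": joint torques, N m; "eef_pos": TCP position; "tcp_rot": TCP orientation; "contact_force": force on the tool from outside, world axes, zero at the start; "wrist_torque": the same for the moment, N m; "opening": opening from 0.0 (shut) to 1.0 (fully open).
Only numpy, scipy, OpenCV 4.12 (cv2) and the standard library are available. Lean on these libraries where they do the work, as an engineer would, in place of code of your own. Each camera call takes 0.05 s, during which the arm holds its last target.

### The job

Clear the three tall things (blue tin, red-banded wooden block, yellow-banded pipe) off the grey board and stand them on the green mat; only then take the toothed steel crimping roll from behind them and set it upright in the middle of the round set-up plate. After that, put each tall thing back on the middle of the pad of its own colour. Keep everything standing upright, and leave the smooth brass roll where it is.

Things in the scene. Friction and masses are not known exactly. Their poses are not given: they have to be found in the camera images.
- tin_c (a point): Blue round rivet tin with a steel band near the top, standing upright, 50 mm diameter, 84 mm high, 0.2 to 0.45 kg, closed and solid; starts on the blue pad. The point is at its centre, 42 mm above its underside; z is its axis, up.
- block_c (a point): Round wooden forming block with a red band and a red spot on top, standing upright, 50 mm diameter, 88 mm high, 0.1 to 0.25 kg; starts on the red pad. The point is at its centre, 44 mm above its underside; z is its axis, up.
- pipe_c (a point): Capped stub of steel pipe with a yellow band and yellow top, fluted at its foot, standing upright, 50 mm diameter, 92 mm high, 0.15 to 0.4 kg; starts on the yellow pad. The point is at its centre, 46 mm above its underside; z is its axis, up.
- crimp_roll_c (a point): Toothed dark steel crimping roll, a short upright cylinder 48 mm in diameter over its fine teeth and 34 mm high, with a black bore in its top, 0.3 to 0.55 kg. It starts on the bare grey board, 60 to 62 mm (centre to centre) from each of the three tall things around it, which leave no room for a gripper's body above it. The point is at its centre, 17 mm above its underside; z is its axis, up.
- brass_roll_c (a point): Smooth brass roll of the same size (46 mm diameter, 34 mm high), standing on the table 110 to 130 mm from the set-up plate's centre; to be left alone. The point is at its centre, 17 mm above its underside.
- blue_pad: Blue pad fixed on the grey board: a disc 58 mm in diameter and 2 mm thick with a small tab on its -x side (reaching 50 mm from the centre), home of the tin. Origin at the centre of the disc's underside, which lies on the board's top, 10 mm above the table; z up. The board is a flat slab 190 x 220 mm, 10 mm thick, turned with the pads.
- red_pad: Red pad, same shape and origin as the blue one, home of the wooden block.
- yellow_pad: Yellow pad, same shape and origin as the blue one, home of the pipe stub.
- mat: Green mat fixed on the table on one side of the board, 290 mm (its x) by 120 mm (its y), 5 mm thick, flat: the side area, with room for the three tall things in a row along its x. Origin at the centre of its underside, at table height.
- plate: Round set-up plate fixed on the table on the other side of the board: aluminium disc 90 mm in diameter, 8 mm thick, flat, with an orange ring and a dark spot on its middle. Origin at the centre of its underside, at table height. A loose orange collar 48 mm across and 18 mm high lies about 115 mm from it on the robot's side (-x); a small loose brass nut, 14 mm high, lies on the far part of the grey board.

How it is judged:
By the outcome, as a careful person would: the job done as asked, in the order asked, and still so for the second after the job is handed in, with the robot touching nothing.
It also fails if it takes over 139 s, if anything falls off the work surface, if the arm or the gripper's body presses on something with over 40 N, if the wrist force passes 120 N, or if a joint passes its speed limit or range.

## Working session

There is one attempt and no reset: what is moved stays moved. The work goes in short steps, Python scripts to look and compute and a shell command to move; the robot and the scene stay as the last step left them, time stands still between calls to the robot, and variables do not carry over. Pictures are saved under pics/ and viewed, and the job is handed in when it is done.

```bash
mkdir -p pics; ls
python3 - <<'E'
from rig import r,cams,order
import cv2,numpy as np
np.set_printoptions(precision=3,suppress=True)
print(r.sense(), r.nose_length)
for n in ["side","top","wrist"]:
    i=cams.camera_info(n); print(n,i)
for n in ["side","top"]:
    cv2.imwrite(f"pics/{n}0.png",cams.grab_frame(n))
E
```

```text
pics
{'clock': 0.0, 'qpos': array([-1.175,  0.354,  1.634,  0.   ,  1.155, -0.002]), 'qvel': array([ 0.001,  0.001, -0.002, -0.   ,  0.   ,  0.   ]), 'joint_efforts': array([  0.003, -60.524, -34.207,   0.   ,   0.009,   0.   ]), 'eef_pos': array([ 241.965, -575.753,  241.556]), 'tcp_rot': array([-1.571,  0.001, -1.173]), 'contact_force': array([-0.215,  0.149, -0.509]), 'wrist_torque': array([ 0.009, -0.036, -0.037]), 'opening': 0.9995686795602547} 11.0
side {'intrinsics': array([[404.289,   0.   , 324.567],
       [  0.   , 404.289, 203.046],
       [  0.   ,   0.   ,   1.   ]]), 'view': array([[  -0.972,   -0.237,   -0.   ,  529.558],
       [   0.163,   -0.672,    0.722, -152.36 ],
       [  -0.171,    0.702,    0.692, -747.044],
       [   0.   ,    0.   ,    0.   ,    1.   ]])}
top {'intrinsics': array([[442.927,   0.   , 319.398],
       [  0.   , 442.927, 196.909],
       [  0.   ,   0.   ,   1.   ]]), 'view': array([[   0.002,   -1.   ,    0.009,   -0.573],
       [   0.988,    0.004,    0.151, -571.701],
       [  -0.151,    0.009,    0.988, -883.324],
       [   0.   ,    0.   ,    0.   ,    1.   ]])}
wrist {'intrinsics': array([[359.84 ,   0.   , 319.258],
       [  0.   , 359.84 , 202.663],
       [  0.   ,   0.   ,   1.   ]]), 'hand_eye': array([[   1.   ,    0.   ,   -0.   ,    0.137],
       [  -0.   ,    0.328,   -0.945, -132.629],
       [  -0.   ,    0.945,    0.328,   84.39 ],
       [   0.   ,    0.   ,    0.   ,    1.   ]])}
```

View pics/side0.png

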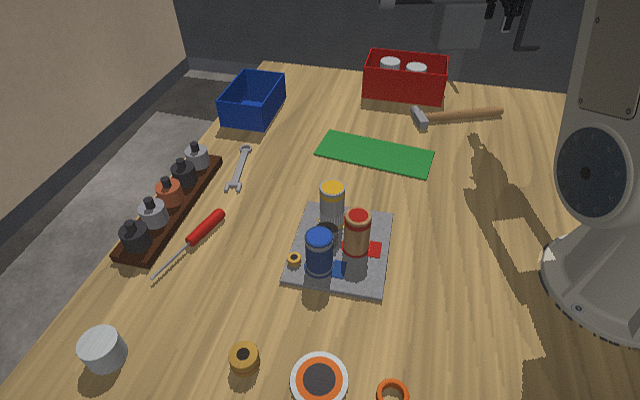

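View pics/top0.png

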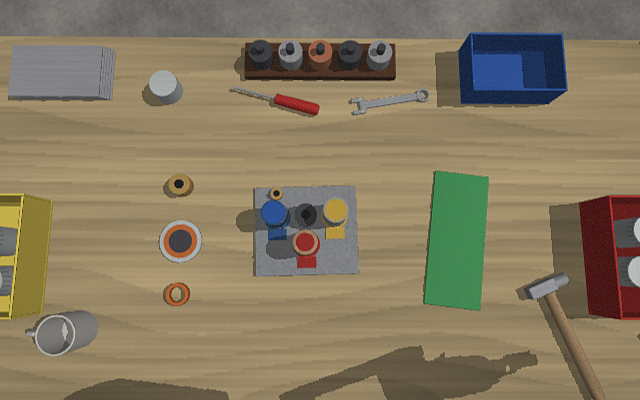

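```bash
cat > h.py <<'E'
import numpy as np,cv2
from scipy.spatial.transform import Rotation as Ro
np.set_printoptions(precision=2,suppress=True)
def Rt(rpy): return Ro.from_euler('xyz',rpy).as_matrix()
def cam(name,s=None):
    from rig import cams
    i=cams.camera_info(name);K=np.array(i['intrinsics'])
    if name=='wrist':
        T=np.eye(4);T[:3,:3]=Rt(s['tcp_rot']);T[:3,3]=s['eef_pos']
        V=np.linalg.inv(T@np.array(i['hand_eye']))
    else: V=np.array(i['view'])
    d=np.array(i.get('distortion',np.zeros(5)),float)
    return K,V,d
def ray(c,u,v):
    K,V,d=c
    n=cv2.undistortPoints(np.array([[[u,v]]],float),K,d)[0,0]
    D=V[:3,:3].T@np.array([n[0],-n[1],-1.]);o=-V[:3,:3].T@V[:3,3]
    return o,D
def onz(c,u,v,z):
    o,D=ray(c,u,v);return o+D*(z-o[2])/D[2]
def proj(c,p):
    K,V,d=c;q=V[:3,:3]@np.asarray(p,float)+V[:3,3]
    x=K@np.array([q[0],-q[1],-q[2]]);return x[:2]/x[2]
def ccpos(c,m,z,box=None,minarea=20):
    """outer contour points of mask cast on plane z, then min circle + centroid"""
    m=m.astype(np.uint8)
    if box: b=np.zeros_like(m);x0,y0,x1,y1=box;b[y0:y1,x0:x1]=1;m=m*b
    cs,_=cv2.findContours(m,cv2.RETR_EXTERNAL,cv2.CHAIN_APPROX_NONE)
    out=[]
    for k in sorted(cs,key=cv2.contourArea,reverse=True):
        if cv2.contourArea(k)<minarea: break
        P=np.array([onz(c,u,v,z)[:2] for u,v in k[:,0]])
        ctr,rad=cv2.minEnclosingCircle(P.astype(np.float32))
        M=cv2.moments(k);cen=(M['m10']/M['m00'],M['m01']/M['m00'])
        out.append((np.array(ctr),rad,onz(c,*cen,z)[:2],np.array(cen),cv2.contourArea(k)))
    return out
def hsv(im): return cv2.cvtColor(im,cv2.COLOR_BGR2HSV)
def rng(H,h0,h1,s0,v0,s1=255,v1=255):
    a=cv2.inRange(H,(max(h0,0),s0,v0),(h1,s1,v1))
    if h0<0: a|=cv2.inRange(H,(180+h0,s0,v0),(180,s1,v1))
    return a
E
python3 - <<'E'
from h import *
im=cv2.imread('pics/top0.png');c=cam('top');H=hsv(im)
for n,m,z,b in [('tin',rng(H,100,125,120,40),94,(245,190,300,240)),('block red',rng(H,-8,8,130,60),98,(280,220,330,275)),('pipe',rng(H,18,32,130,100),102,(315,190,360,245)),
 ('mat',rng(H,50,80,100,50),5,None),('ring',rng(H,3,16,170,150),8,(150,210,210,270)),('collar',rng(H,3,16,170,150),18,(150,275,200,315))]:
    for q in ccpos(c,m,z,b)[:3]: print(n,*q)
m=rng(H,50,80,100,50);cs,_=cv2.findContours(m,0,2);k=max(cs,key=cv2.contourArea)
P=np.array([onz(c,*p[0],5)[:2] for p in k],np.float32);print(cv2.minAreaRect(P))
cv2.imwrite('pics/c0.png',cv2.resize(im[170:290,140:370],None,fx=3.4,fy=3.4,interpolation=cv2.INTER_CUBIC))
im=cv2.imread('pics/side0.png');c=cam('side');
cv2.imwrite('pics/c1.png',cv2.resize(im[170:310,270:410],None,fx=4,fy=4,interpolation=cv2.INTER_CUBIC))
E
```

```text
tin [517.9  86.1] 41.131019592285156 [519.86  88.11] [275.21 218.98] 780.5
block red [475.75  29.9 ] 18.061620712280273 [475.61  29.96] [304.66 241.62] 244.5
block red [456.77  24.24] 34.86966323852539 [441.55  24.72] [307.26 259.37] 224.0
pipe [538.1  -30.26] 21.156688690185547 [538.22 -30.07] [335.62 209.39] 330.0
pipe [508.57 -24.66] 32.23073196411133 [495.13 -28.14] [334.69 231.47] 197.5
mat [ 487.92 -295.11] 154.01112365722656 [ 483.42 -294.42] [456.33 240.62] 7176.0
ring [481.72 298.76] 34.820377349853516 [481.39 298.71] [179.79 240.73] 786.0
collar [370.31 297.29] 23.148088455200195 [370.53 297.14] [176.41 294.09] 360.0
((487.5801696777344, -295.0947265625), (119.4630126953125, 287.8008728027344), 83.12659454345703)
```

View pics/c0.png

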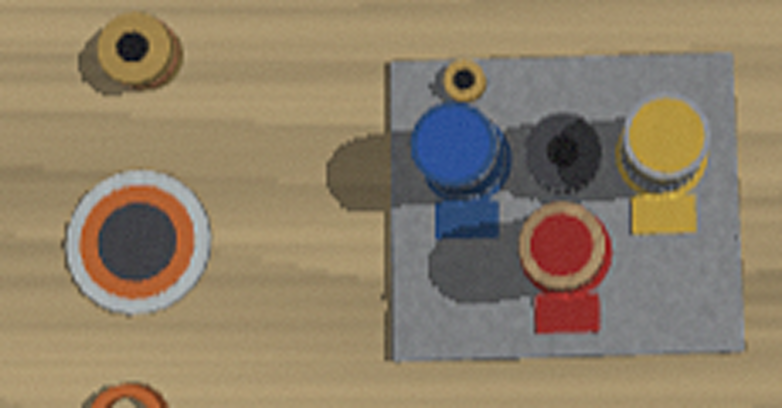

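View pics/c1.png

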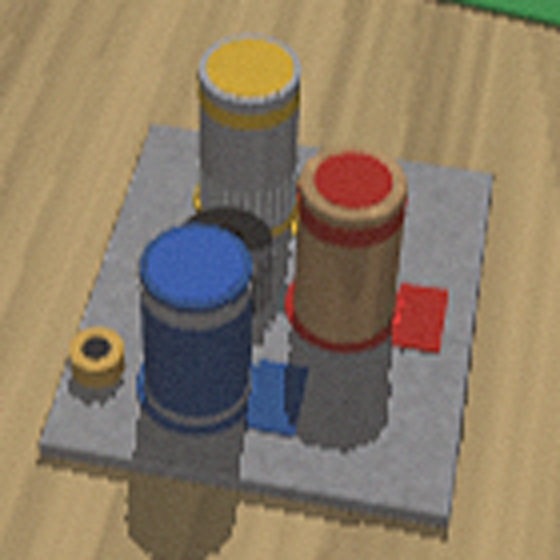

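```bash
python3 -m crank '[[0,-3.8,0,-0.6,0,4.1,1],[0,-3.8,0,-0.6,0,4.1,1],[0,-3.8,0,-0.6,0,4.1,1],[0,-3.8,0,-0.6,0,4.1,1],[0,-3.8,0,-0.6,0,4.1,1],[0,-3.8,0,-0.6,0,4.1,1],[0,-3.8,0,-0.6,0,4.1,1],[0,-3.8,0,-0.6,0,4.1,1],[0,-3.8,0,-0.6,0,4.1,1],[0,-3.8,0,-0.6,0,4.1,1]]' 40
```

```text
clock: 0.93
eef_pos: [510.9, -272.6, 237.5]
tcp_rot: [-1.571, 0.004, -0.493]
contact_force: [-0.2, -0.5, 0.7]
opening: 1.0
```

```bash
python3 -m crank '[[0,-4.05,0,-0.95,-0.15,3.35,1],[0,-4.05,0,-0.95,-0.15,3.35,1],[0,-4.05,0,-0.95,-0.15,3.35,1],[0,-4.05,0,-0.95,-0.15,3.35,1],[0,-4.05,0,-0.95,-0.15,3.35,1],[0,-4.05,0,-0.95,-0.15,3.35,1],[0,-4,0,-0.95,-0.15,3.35,1],[0,0,0,0,0,0,1],[0,0,0,0,0,0,1],[0,0,0,0,0,0,1]]'
python3 - <<'E'
from rig import r,cams
import cv2,json,numpy as np
s=r.sense();f=cams.grab_frame('wrist');cv2.imwrite('pics/w1.png',f)
json.dump({k:np.asarray(v).tolist() for k,v in s.items()},open('pics/w1.json','w'));print(s['eef_pos'],s['tcp_rot'],s['qvel'])
E
```

```text
clock: 1.77
eef_pos: [509.1, -11.6, 246.1]
tcp_rot: [-1.566, 0.007, 0.039]
contact_force: [0.4, 0.1, 0.0]
opening: 0.999
[509.0832407  -11.63823888 246.0937406 ] [-1.56616114  0.00690066  0.03899427] [ 0.00676513  0.00125363  0.00081153 -0.01087819 -0.00186455 -0.00132487]
```

View pics/w1.png

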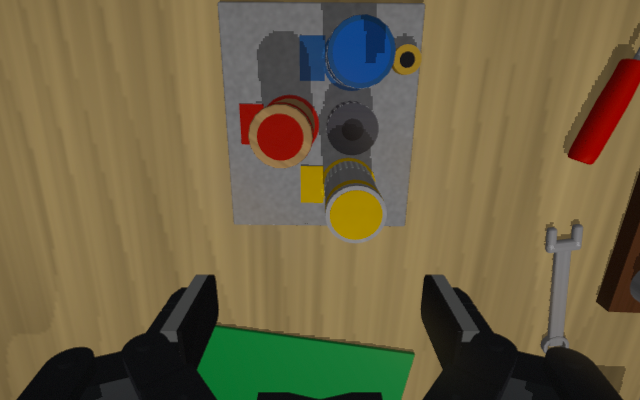

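```bash
cat >> h.py <<'E'
def fitcirc(c,m,z,box,R=None):
    m=m.copy();b=np.zeros_like(m);x0,y0,x1,y1=box;b[y0:y1,x0:x1]=255;m&=b
    cs,_=cv2.findContours(m,cv2.RETR_EXTERNAL,cv2.CHAIN_APPROX_NONE);k=max(cs,key=cv2.contourArea)
    P=np.array([onz(c,u,v,z)[:2] for u,v in k[:,0]])
    from scipy.optimize import least_squares
    x=least_squares(lambda p:np.hypot(*(P-p[:2]).T)-p[2],[*P.mean(0),25],loss='soft_l1').x
    return x
E
python3 - <<'E'
from h import *
import json
s=json.load(open('pics/w1.json'));c=cam('wrist',s)
im=cv2.imread('pics/w1.png');H=hsv(im)
print(H[30,345],H[50,375],H[80,345],H[55,312],H[130,335],H[130,352],H[115,345],H[130,370],H[200,240])
print('red',fitcirc(c,rng(H,-8,8,150,150),98,(240,105,316,170)))
print('redtop',fitcirc(c,rng(H,-8,25,100,150)&~rng(H,-8,8,1,1,255,150),98,(245,100,316,170)))
print('yel',fitcirc(c,rng(H,20,35,150,170),102,(320,185,395,245)))
print('tin',fitcirc(c,rng(H,100,125,130,135),94,(324,5,397,90)))
print('bore',fitcirc(c,cv2.inRange(im,(0,0,0),(40,40,40)),44,(335,112,372,145)))
cv2.imwrite('pics/w1c.png',cv2.resize(im[0:250,210:430],None,fx=2.4,fy=2.4,interpolation=cv2.INTER_CUBIC))
E
```

```text
[107 223 135] [108 220  88] [107 176 107] [106 180 105] [165  13  39] [12 39 33] [130  12  62] [ 0  8 65] [ 15  22 118]Traceback (most recent call last):
  File "<stdin>", line 6, in <module>
  File "h.py", line 44, in fitcirc
    cs,_=cv2.findContours(m,cv2.RETR_EXTERNAL,cv2.CHAIN_APPROX_NONE);k=max(cs,key=cv2.contourArea)
                                                                       ~~~^^^^^^^^^^^^^^^^^^^^^^^^
ValueError: max() iterable argument is empty
```

```bash
cat > m1.py <<'E'
from h import *
import json
s=json.load(open('pics/w1.json'));c=cam('wrist',s)
im=cv2.imread('pics/w1.png');H=hsv(im)
print(H[135,280],H[105,290],H[137,254],H[215,355])
print('red',fitcirc(c,rng(H,-8,8,150,90),98,(240,113,305,170)))
print('yel',fitcirc(c,rng(H,20,35,150,100),102,(320,185,395,245)))
print('tin',fitcirc(c,rng(H,100,125,200,60),94,(324,5,397,90)))
print('bore',fitcirc(c,cv2.inRange(im,(0,0,0),(45,45,45)),44,(335,112,372,145)))
cv2.imwrite('pics/w1c.png',cv2.resize(im[0:250,210:430],None,fx=2.4,fy=2.4,interpolation=cv2.INTER_CUBIC))
E
python3 m1.py
```

```text
[  2 247 133] [  8 183  74] [ 17 127 143] [ 24 255 164]
red [475.44  28.44  17.74]
yel [538.51 -32.32  21.24]
tin [534.94  93.24  21.53]
bore [532.82  26.73  12.47]
```

```bash
ls pics
```

```text
c0.png
c1.png
side0.png
top0.png
w1.json
w1.png
w1c.png
```

```bash
cat > go.py <<'E'
import sys
from h import *
from rig import r
s=r.sense()
x,y,z=[float(a) for a in sys.argv[1:4]];yaw=float(sys.argv[4]) if len(sys.argv)>4 else 0
Rc=Rt(s['tcp_rot']);Rg=Rt([-np.pi/2,0,np.radians(yaw)])
print('clk %.1f'%s['clock'],'pos',s['eef_pos'],'rot',np.degrees(s['tcp_rot']),'F',s['contact_force'],'open %.3f'%s['opening'])
print('turn deg',np.degrees(Ro.from_matrix(Rc.T@Rg).as_rotvec()),'shift cm (final-pose axes)',Rg.T@(np.array([x,y,z])-s['eef_pos'])/10)
E
python3 go.py 475.5 28.5 130
```

```text
clk 1.8 pos [509.2  -12.11 246.06] rot [-89.74   0.39   2.19] F [-0.39 -0.05  0.39] open 1.000
turn deg [-0.25  2.19 -0.4 ] shift cm (final-pose axes) [-3.37 11.61  4.06]
```

```bash
python3 -m crank '[[-0.25,2.2,-0.4,-0.85,1.5,1,1],[0,0,0,-0.85,3.4,1,1],[0,0,0,-0.85,3.4,1,1],[0,0,0,-0.82,3.3,1,1],[0,0,0,0,0,0,1],[0,0,0,0,1.8,0,1],[0,0,0,0,1.8,0,1],[0,0,0,0,1.6,0,1],[0,0,0,0,1.2,0,1],[0,0,0,0,0,0,1]]';python3 go.py 475.5 28.5 62
```

```text
clock: 2.65
eef_pos: [485.1, 16.1, 66.4]
tcp_rot: [-1.574, -0.011, -0.022]
contact_force: [-0.1, -0.9, -0.1]
opening: 1.003
clk 2.6 pos [485.15  16.06  66.36] rot [-90.18  -0.66  -1.24] F [-0.07 -0.9  -0.1 ] open 1.003
turn deg [ 0.19 -1.24  0.66] shift cm (final-pose axes) [-0.96  0.44  1.24]
```

```bash
python3 -m crank '[[0.2,-1,0.6,-0.4,0,0.6,1],[0,0,0,-0.5,0.2,0.6,1],[0,0,0,0,0.2,0,1],[0,0,0,0,0,0,1],[0,0,0,0,0,0,0],[0,0,0,0,0,0,-0.3],[0,0,0,0,0,0,-0.3],[0,0,0,0,0,0,-0.3],[0,0,0,0,0,0,-0.3],[0,0,0,0,0,0,-0.3]]' 40;python3 go.py 475.5 28.5 62
```

```text
clock: 3.48
eef_pos: [480.0, 27.2, 68.0]
tcp_rot: [-1.57, -0.007, -0.005]
contact_force: [1.4, -0.6, -1.1]
opening: 0.582
clk 3.5 pos [480.02  27.2   68.02] rot [-89.97  -0.37  -0.31] F [ 1.44 -0.55 -1.07] open 0.582
turn deg [-0.03 -0.31  0.37] shift cm (final-pose axes) [-0.45  0.6   0.13]
```

```bash
python3 -m crank '[[0,0,0,0,0,0,-1],[0,0,0,0,-0.5,0,-1],[0,0,0,0,-1,0,-1],[0,0,0,0,-2,0,-1],[0,0,0,0,-2,0,-1],[0,0,0,0,-2,0,-1],[0,0,0,0,-2,0,-1],[0,0,0,0,-1,0,-1],[0,0,0,0,0,0,-1],[0,0,0,0,0,0,-1]]' 50;python3 go.py 487 -295 150
python3 - <<'E'
from rig import r,cams
import cv2,json,numpy as np
s=r.sense();f=cams.grab_frame('wrist');cv2.imwrite('pics/w2.png',f)
cv2.imwrite('pics/t2.png',cams.grab_frame('top'))
json.dump({k:np.asarray(v).tolist() for k,v in s.items()},open('pics/w2.json','w'))
E
```

```text
clock: 4.32
eef_pos: [478.3, 26.9, 181.7]
tcp_rot: [-1.57, -0.006, -0.006]
contact_force: [0.2, 0.8, -2.6]
opening: 0.581
clk 4.3 pos [478.28  26.94 181.72] rot [-89.97  -0.32  -0.32] F [ 0.19  0.78 -2.65] open 0.581
turn deg [-0.03 -0.32  0.32] shift cm (final-pose axes) [  0.87   3.17 -32.19]
```

View pics/w2.png

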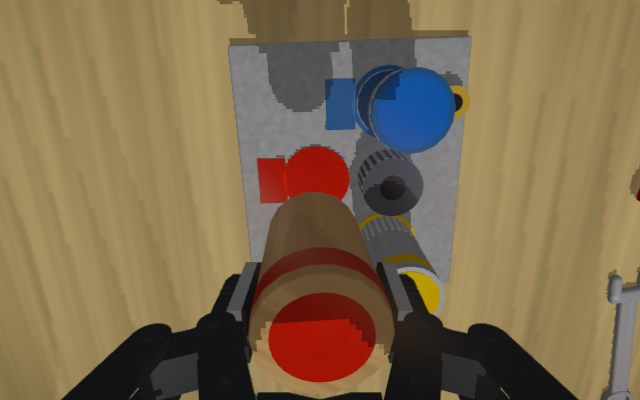

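Run:
```python
from h import *
import json
s=json.load(open('pics/w2.json'));c=cam('wrist',s)
im=cv2.imread('pics/w2.png');H=hsv(im)
print('redpad',fitcirc(c,rng(H,-8,8,150,60),12,(286,140,352,195)))
print('tin',fitcirc(c,rng(H,100,125,205,60),94,(368,62,458,158)))
print('bore',fitcirc(c,cv2.inRange(im,(0,0,0),(48,48,48)),44,(378,172,408,202)))
im=cv2.imread('pics/t2.png');H=hsv(im);c=cam('top')
m=rng(H,50,80,100,50);cs,_=cv2.findContours(m,0,2);k=max(cs,key=cv2.contourArea)
a=cv2.approxPolyDP(k,6,True)[:,0];print(a,[onz(c,*p,5)[:2] for p in a])
print('redpad top',[q for q in ccpos(c,rng(H,-8,8,150,60),12,(285,225,325,275))])
```

```text
redpad [476.4   31.83  25.87]
tin [536.78  95.56  18.34]
bore [534.95  26.6   10.28]
[[436 171]
 [424 303]
 [479 309]
 [488 178]] [array([ 636.37, -256.29]), array([ 352.18, -220.22]), array([ 340.03, -335.89]), array([ 621.11, -370.53])]
redpad top []
```

View pics/t2.png

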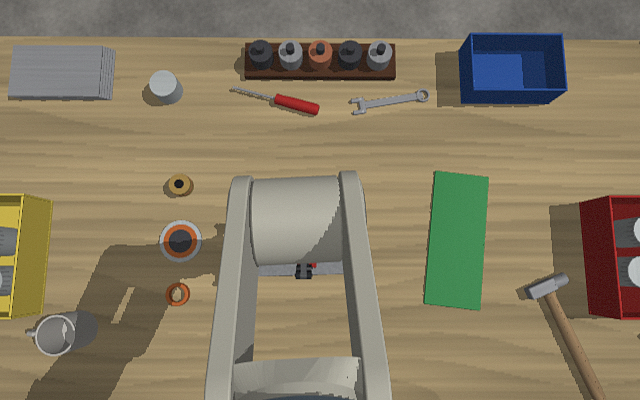

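```bash
python3 -m crank '[[0,-0.3,0.3,-0.5,0,-2,-1],[0,0,0,-0.9,0,-3.5,-1],[0,0,0,-0.9,0,-3.8,-1],[0,0,0,-0.9,0,-3.8,-1],[0,0,0,-0.9,0,-3.8,-1],[0,0,0,-0.9,0.5,-3.8,-1],[0,0,0,-0.9,1,-3.8,-1],[0,0,0,-0.9,1.5,-3.5,-1],[0,0,0,-0.9,1.5,-2.5,-1],[0,0,0,0,0,0,-1]]' ;python3 go.py 397 -284 62
```

```text
clock: 5.25
eef_pos: [394.5, -288.2, 125.8]
tcp_rot: [-1.567, 0.009, 0.007]
contact_force: [-0.2, 0.5, -2.4]
opening: 0.586
clk 5.2 pos [ 394.52 -288.16  125.82] rot [-89.76   0.54   0.42] F [-0.22  0.54 -2.37] open 0.586
turn deg [-0.24  0.42 -0.54] shift cm (final-pose axes) [0.25 6.38 0.42]
```

```bash
python3 -m crank '[[-0.2,0.4,-0.5,0.1,0.8,0.2,-1],[0,0,0,0.1,1.6,0.2,-1],[0,0,0,0,1.6,0,-1],[0,0,0,0,1.2,0,-1],[0,0,0,0,0.7,0,-1],[0,0,0,0,0.3,0,-1],[0,0,0,0,0.3,0,-1],[0,0,0,0,0,0,-1],[0,0,0,0,0,0,-1],[0,0,0,0,0,0,-1]]' ;python3 go.py 397 -284 61
```

```text
clock: 6.08
eef_pos: [389.8, -284.2, 57.5]
tcp_rot: [-1.565, 0.015, -0.003]
contact_force: [0.4, 0.9, -1.7]
opening: 0.575
clk 6.1 pos [ 389.79 -284.23   57.48] rot [-89.66   0.85  -0.15] F [ 0.35  0.86 -1.7 ] open 0.575
turn deg [-0.34 -0.15 -0.85] shift cm (final-pose axes) [ 0.72 -0.35  0.02]
```

Run:
```python
from rig import r,cams
import cv2
f=cams.grab_frame('side');cv2.imwrite('pics/s3.png',cv2.resize(f[60:260,300:540],None,fx=3,fy=3))
```

```text
(no output)
```

View pics/s3.png

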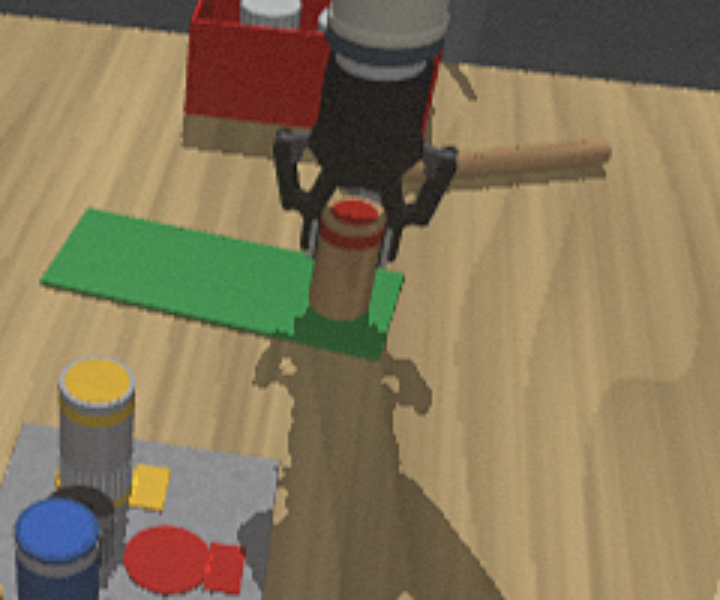

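```bash
python3 -m crank '[[-0.3,0,-0.8,0,0.1,0,-1],[0,0,0,0,0.1,0,-1],[0,0,0,0,0.1,0,-1],[0,0,0,0,0,0,-1],[0,0,0,0,0,0,-1],[0,0,0,0,0,0,-1],[0,0,0,0,0,0,-1],[0,0,0,0,0,0,-1],[0,0,0,0,0,0,-1],[0,0,0,0,0,0,-1]]' ;python3 go.py 397 -284 61
```

```text
clock: 6.97
eef_pos: [389.9, -283.9, 56.6]
tcp_rot: [-1.572, -0.002, -0.0]
contact_force: [-1.2, 0.8, 4.2]
opening: 0.578
clk 7.0 pos [ 389.93 -283.92   56.56] rot [-90.06  -0.13  -0.03] F [-1.18  0.75  4.24] open 0.578
turn deg [ 0.06 -0.03  0.13] shift cm (final-pose axes) [ 0.71 -0.44 -0.01]
```

```bash
python3 -m crank '[[0,0,0,0,0,0,0.5],[0,0,0,0,0,0,0.5],[0,0,0,0,0,0,0.5],[0,0,0,0,0,0,0.5],[0,0,0,0,-0.5,0,0.5],[0,0,0,0,-2,0,0.5],[0,0,0,0,-4,0,1],[0,0,0,0,-4,0,1],[0,0,0,0,-3,0,1],[0,0,0,0,0,0,1]]' ;python3 go.py 536 94 150
```

```text
clock: 7.8
eef_pos: [387.9, -282.1, 195.2]
tcp_rot: [-1.567, 0.004, -0.0]
contact_force: [1.5, -1.1, 0.6]
opening: 1.001
clk 7.8 pos [ 387.88 -282.13  195.24] rot [-89.78   0.2   -0.03] F [ 1.46 -1.06  0.61] open 1.001
turn deg [-0.22 -0.03 -0.2 ] shift cm (final-pose axes) [14.81  4.52 37.61]
```

```bash
python3 -m crank '[[0,0,0,0.8,0,2,1],[0,0,0,1.55,0.3,3.8,1],[0,0,0,1.55,0.3,3.8,1],[0,0,0,1.55,0.3,3.8,1],[0,0,0,1.55,0.3,3.8,1],[0,0,0,1.55,0.4,3.8,1],[0,0,0,1.55,0.4,3.8,1],[0,0,0,1.55,0.4,3.8,1],[0,0,0,1.55,0.4,3.8,1],[0,0,0,1,0.4,2.5,1]]' ;python3 go.py 536 94 150
```

```text
clock: 8.63
eef_pos: [535.2, 69.8, 168.5]
tcp_rot: [-1.574, -0.01, -0.011]
contact_force: [0.4, -0.2, -0.3]
opening: 1.0
clk 8.6 pos [535.23  69.76 168.51] rot [-90.19  -0.58  -0.61] F [ 0.39 -0.16 -0.28] open 1.000
turn deg [ 0.19 -0.61  0.58] shift cm (final-pose axes) [0.08 1.85 2.42]
```

```bash
python3 -m crank '[[0.2,-0.5,0.6,0.1,1,1.1,1],[0,0,0,0,0.8,1.1,1],[0,0,0,0,0,0,1],[0,0,0,0,0,0,1],[0,0,0,0,0,0,1],[0,0,0,0,0,0,1],[0,0,0,0,0,0,1],[0,0,0,0,0,0,1],[0,0,0,0,0,0,1],[0,0,0,0,0,0,1]]' ;python3 go.py 536 94 150
cat > snap.py <<'E'
import sys,cv2,json,numpy as np
from rig import r,cams
n=sys.argv[1];cn=sys.argv[2]
s=r.sense();f=cams.grab_frame(cn);cv2.imwrite(f'pics/{n}.png',f)
json.dump({k:np.asarray(v).tolist() for k,v in s.items()},open(f'pics/{n}.json','w'))
E
python3 snap.py w4 wrist
```

```text
clock: 9.47
eef_pos: [535.8, 93.0, 148.4]
tcp_rot: [-1.571, 0.003, 0.003]
contact_force: [-0.1, -0.2, -0.7]
opening: 1.0
clk 9.5 pos [535.8   92.95 148.39] rot [-89.99   0.2    0.15] F [-0.1  -0.21 -0.71] open 1.000
turn deg [-0.01  0.15 -0.2 ] shift cm (final-pose axes) [ 0.02 -0.16  0.1 ]
```

View pics/w4.png

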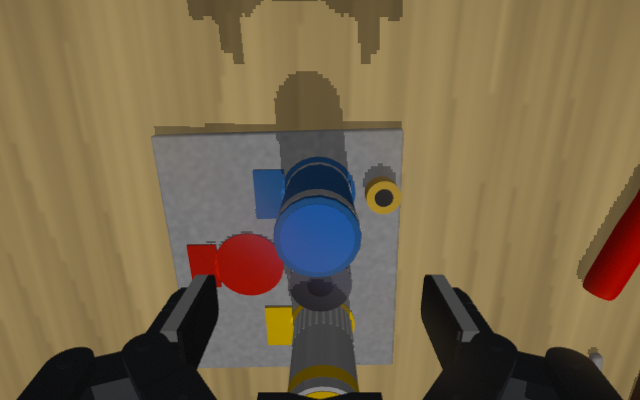

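Run:
```python
from h import *
import json
s=json.load(open('pics/w4.json'));c=cam('wrist',s)
im=cv2.imread('pics/w4.png');H=hsv(im)
print('redpad',fitcirc(c,rng(H,-8,8,150,60),12,(217,225,290,300)))
m=rng(H,100,125,150,100);print('tin',fitcirc(c,m,94,(270,195,365,280)))
print(proj(c,(536,94,94)),proj(c,(561,94,94)))
```

```text
redpad [475.47  27.7   28.49]
tin [534.84  90.94  23.89]
[320.43 233.3 ] [364.52 233.46]
```

```bash
python3 -m crank '[[0,0.1,-0.2,-0.1,1,-0.1,1],[0,0,0,0,2.2,-0.1,1],[0,0,0,0,2.2,0,1],[0,0,0,0,2.2,0,1],[0,0,0,0,1,0,1],[0,0,0,0,0,0,1],[0,0,0,0,0,0,0.4],[0,0,0,0,0,0,-1],[0,0,0,0,0,0,-1],[0,0,0,0,0,0,-1]]' 50;python3 go.py 535 91 60
```

```text
clock: 10.35
eef_pos: [538.3, 90.8, 64.5]
tcp_rot: [-1.569, -0.008, -0.0]
contact_force: [0.2, 0.5, -3.3]
opening: 0.565
clk 10.3 pos [538.3   90.8   64.49] rot [-89.92  -0.43  -0.  ] F [ 0.23  0.45 -3.33] open 0.565
turn deg [-0.08 -0.    0.43] shift cm (final-pose axes) [-0.33  0.45  0.02]
```

```bash
python3 -m crank '[[0,0,0,0,0,0,-1],[0,0,0,0,-0.5,0,-1],[0,0,0,0,-1,0,-1],[0,0,0,0,-2,0,-1],[0,0,0,0,-2,0,-1],[0,0,0,0,-2,0,-1],[0,0,0,0,-2,0,-1],[0,0,0,0,-1,0,-1],[0,0,0,0,0,0,-1],[0,0,0,0,0,0,-1]]' ;python3 go.py 482 -295.5 62
python3 snap.py s5 side; python3 -c "
import cv2
f=cv2.imread('pics/s5.png');cv2.imwrite('pics/s5c.png',cv2.resize(f[40:310,250:450],None,fx=2.2,fy=2.2))"
```

```text
clock: 11.18
eef_pos: [538.1, 90.7, 181.1]
tcp_rot: [-1.569, -0.013, 0.0]
contact_force: [-0.2, 1.5, -3.2]
opening: 0.559
clk 11.2 pos [538.09  90.75 181.1 ] rot [-89.88  -0.75   0.01] F [-0.17  1.49 -3.21] open 0.559
turn deg [-0.12  0.01  0.75] shift cm (final-pose axes) [ -5.61  11.91 -38.62]
```

View pics/s5c.png

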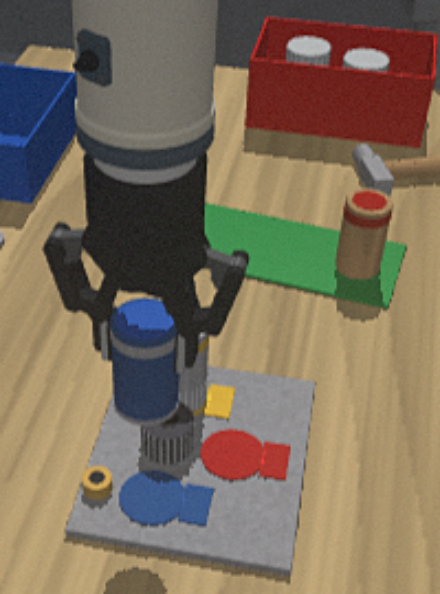

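```bash
python3 -m crank '[[0,0,0.6,-0.3,0,-2,-1],[0,0,0,-0.5,0,-3.8,-1],[0,0,0,-0.5,0,-4,-1],[0,0,0,-0.5,0,-4,-1],[0,0,0,-0.5,0,-4,-1],[0,0,0,-0.55,0,-4,-1],[0,0,0,-0.55,0.3,-4,-1],[0,0,0,-0.55,1,-4,-1],[0,0,0,-0.55,1.5,-3.9,-1],[0,0,0,-0.55,1.5,-3,-1]]' ;python3 go.py 487 -296 62
```

```text
clock: 12.07
eef_pos: [484.4, -280.0, 127.7]
tcp_rot: [-1.565, 0.006, 0.011]
contact_force: [0.7, -0.9, -2.4]
opening: 0.564
clk 12.1 pos [ 484.42 -280.04  127.74] rot [-89.69   0.33   0.61] F [ 0.73 -0.92 -2.38] open 0.564
turn deg [-0.31  0.61 -0.33] shift cm (final-pose axes) [ 0.26  6.57 -1.6 ]
```

```bash
python3 -m crank '[[-0.3,0.5,-0.3,0.2,0.5,-0.8,-1],[0,0,0,0.1,1.5,0,-1],[0,0,0,0,1.5,0,-1],[0,0,0,0,1.2,0,-1],[0,0,0,0,0.5,0,-1],[0,0,0,0,0.2,0,-1],[0,0,0,0,0,0,-1],[0,0,0,0,0,0,-1],[0,0,0,0,0,0,-1],[0,0,0,0,0,0,-1]]' ;python3 go.py 487 -296 57
```

```text
clock: 12.9
eef_pos: [480.7, -291.5, 61.1]
tcp_rot: [-1.565, 0.013, -0.007]
contact_force: [-0.1, -0.2, -1.3]
opening: 0.568
clk 12.9 pos [ 480.72 -291.45   61.08] rot [-89.64   0.74  -0.41] F [-0.12 -0.25 -1.3 ] open 0.568
turn deg [-0.36 -0.41 -0.74] shift cm (final-pose axes) [ 0.63  0.41 -0.45]
```

```bash
python3 -m crank '[[-0.3,-0.4,-0.7,0.3,0,-0.3,-1],[0,0,0,0.3,0,-0.2,-1],[0,0,0,0,0.2,0,-1],[0,0,0,0,0.2,0,-1],[0,0,0,0,0.1,0,-1],[0,0,0,0,0,0,-1],[0,0,0,0,0,0,-1],[0,0,0,0,0,0,-1],[0,0,0,0,0,0,-1],[0,0,0,0,0,0,-1]]' ;python3 go.py 487 -296 57
```

```text
clock: 13.73
eef_pos: [488.8, -297.6, 57.7]
tcp_rot: [-1.572, -0.004, 0.001]
contact_force: [-0.0, -0.3, -2.2]
opening: 0.56
clk 13.7 pos [ 488.76 -297.61   57.67] rot [-90.09  -0.23   0.05] F [-0.01 -0.29 -2.21] open 0.560
turn deg [0.09 0.05 0.23] shift cm (final-pose axes) [-0.18  0.07  0.16]
```

Lower slowly until contact.

```bash
python3 -m crank '[[0,0,0.2,0,0.1,0,-1],[0,0,0,0,0.1,0,-1],[0,0,0,0,0.1,0,-1],[0,0,0,0,0,0,-1],[0,0,0,0,0,0,-1],[0,0,0,0,0,0,-1],[0,0,0,0,0,0,-1],[0,0,0,0,0,0,-1],[0,0,0,0,0,0,-1],[0,0,0,0,0,0,-1]]' ;python3 go.py 487 -296 57
```

```text
clock: 14.57
eef_pos: [489.0, -297.9, 57.1]
tcp_rot: [-1.573, 0.0, 0.001]
contact_force: [-0.2, -0.4, -0.1]
opening: 0.563
clk 14.6 pos [ 489.02 -297.92   57.12] rot [-90.12   0.     0.05] F [-0.2  -0.41 -0.06] open 0.563
turn deg [ 0.12  0.05 -0.  ] shift cm (final-pose axes) [-0.2   0.01  0.19]
```

```bash
python3 -m crank '[[0,0,0,0,0.1,0,-1],[0,0,0,0,0,0,0.5],[0,0,0,0,0,0,0.5],[0,0,0,0,0,0,0.5],[0,0,0,0,0,0,0.5],[0,0,0,0,-0.5,0,0.5],[0,0,0,0,-2,0,0.5],[0,0,0,0,-4,0,0.5],[0,0,0,0,-4,0,1],[0,0,0,0,-2,0,1]]' ;python3 go.py 538.5 -32 150
```

```text
clock: 15.4
eef_pos: [486.2, -296.1, 182.1]
tcp_rot: [-1.567, 0.009, 0.001]
contact_force: [0.9, -1.1, -0.4]
opening: 0.991
clk 15.4 pos [ 486.23 -296.06  182.06] rot [-89.81   0.54   0.06] F [ 0.89 -1.06 -0.41] open 0.991
turn deg [-0.19  0.06 -0.54] shift cm (final-pose axes) [ 5.23  3.21 26.41]
```

```bash
python3 -m crank '[[0,0,-0.4,0.5,0,2,1],[0,0,0,0.75,0,3.7,1],[0,0,0,0.75,0.4,3.7,1],[0,0,0,0.75,0.5,3.7,1],[0,0,0,0.75,0.5,3.7,1],[0,0,0,0.75,0.5,3.7,1],[0,0,0,0.75,0.5,3.7,1],[0,0,0,0.6,0.4,2.5,1],[0,0,0,0,0,0,1],[0,0,0,0,0,0,1]]' ;python3 go.py 538.5 -32 150;python3 snap.py w6 wrist
```

```text
clock: 16.23
eef_pos: [550.0, -21.3, 165.8]
tcp_rot: [-1.576, -0.018, -0.003]
contact_force: [-0.1, -1.5, -0.5]
opening: 1.0
clk 16.2 pos [550.   -21.32 165.77] rot [-90.3   -1.02  -0.18] F [-0.07 -1.45 -0.48] open 1.000
turn deg [ 0.3  -0.18  1.02] shift cm (final-pose axes) [-1.15  1.58 -1.07]
```

View pics/w6.png

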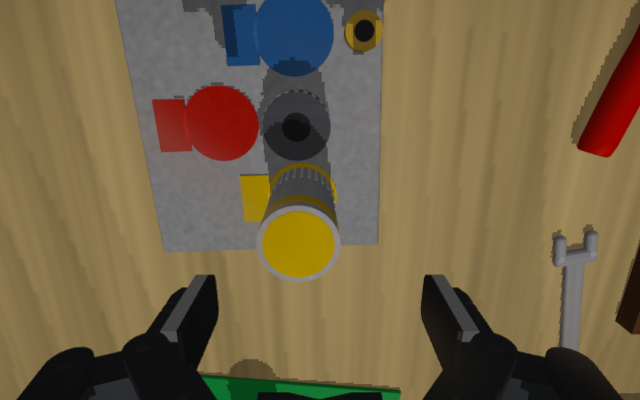

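```bash
python3 - <<'E'
from h import *
import json
s=json.load(open('pics/w6.json'));c=cam('wrist',s)
im=cv2.imread('pics/w6.png');H=hsv(im)
print('redpad',fitcirc(c,rng(H,-8,8,150,60),12,(190,80,262,165)))
print('yel',fitcirc(c,rng(H,20,35,150,100),102,(258,206,342,282)))
print('bore',fitcirc(c,cv2.inRange(im,(0,0,0),(40,40,40)),44,(278,108,316,146)))
print('bluepad',fitcirc(c,rng(H,100,125,120,50),12,(262,0,340,80)))
E
python3 go.py 538.5 -32 60
```

```text
redpad [476.43  28.36  28.27]
yel [538.02 -32.39  21.46]
bore [535.74  26.81  12.59]
bluepad [535.72  90.41  26.54]
clk 16.3 pos [549.98 -21.67 165.79] rot [-90.28  -1.02  -0.23] F [ 0.65  0.49 -0.24] open 1.000
turn deg [ 0.29 -0.23  1.02] shift cm (final-pose axes) [-1.15 10.58 -1.03]
```

```bash
python3 -m crank '[[0.3,-0.2,1,-0.6,0,-0.5,1],[0,0,0,-0.6,1,-0.5,1],[0,0,0,0,2.6,0,1],[0,0,0,0,2.6,0,1],[0,0,0,0,2.6,0,1],[0,0,0,0,1.2,0,1],[0,0,0,0,0,0,1],[0,0,0,0,0,0,1],[0,0,0,0,0,0,1],[0,0,0,0,0,0,1]]' ;python3 go.py 538 -32.3 60
```

```text
clock: 17.12
eef_pos: [532.8, -45.6, 62.4]
tcp_rot: [-1.572, 0.001, -0.013]
contact_force: [-0.2, -0.6, 1.2]
opening: 1.003
clk 17.1 pos [532.83 -45.64  62.4 ] rot [-90.04   0.03  -0.75] F [-0.19 -0.58  1.22] open 1.003
turn deg [ 0.04 -0.75 -0.03] shift cm (final-pose axes) [0.52 0.24 1.33]
```

```bash
python3 -m crank '[[0,-0.7,0,0.3,0,0.7,1],[0,0,0,0.3,0,0.7,1],[0,0,0,0,0,0,1],[0,0,0,0,0,0,1],[0,0,0,0,0,0,0.4],[0,0,0,0,0,0,-1],[0,0,0,0,0,0,-1],[0,0,0,0,0,0,-1],[0,0,0,0,0,0,-1],[0,0,0,0,0,0,-1]]' ;python3 go.py 538 -32.3 60
```

```text
clock: 17.95
eef_pos: [541.8, -29.9, 66.6]
tcp_rot: [-1.572, -0.006, 0.002]
contact_force: [0.1, 0.8, -0.3]
opening: 0.58
clk 17.9 pos [541.81 -29.92  66.55] rot [-90.06  -0.32   0.09] F [ 0.08  0.82 -0.35] open 0.580
turn deg [0.06 0.09 0.32] shift cm (final-pose axes) [-0.38  0.66 -0.24]
```

```bash
python3 -m crank '[[0,0,0.3,0,-0.3,0,-1],[0,0,0,0,-1,0,-1],[0,0,0,0,-2,0,-1],[0,0,0,0,-2,0,-1],[0,0,0,0,-2,0,-1],[0,0,0,0,-2,0,-1],[0,0,0,0,-1,0,-1],[0,0,0,0,0,-2,-1],[0,0,0,0.5,0,-3.8,-1],[0,0,0,0.6,0,-3.8,-1]]' ;python3 go.py 583 -308 100
python3 snap.py s7 side; python3 -c "
import cv2
f=cv2.imread('pics/s7.png');cv2.imwrite('pics/s7c.png',cv2.resize(f[40:310,250:450],None,fx=2.2,fy=2.2))"
```

```text
clock: 18.78
eef_pos: [550.8, -122.8, 177.4]
tcp_rot: [-1.57, 0.004, 0.008]
contact_force: [1.0, -0.2, -2.4]
opening: 0.578
clk 18.8 pos [ 550.76 -122.85  177.4 ] rot [-89.95   0.26   0.44] F [ 1.04 -0.17 -2.36] open 0.578
turn deg [-0.05  0.44 -0.26] shift cm (final-pose axes) [  3.22   7.74 -18.52]
```

View pics/s7c.png

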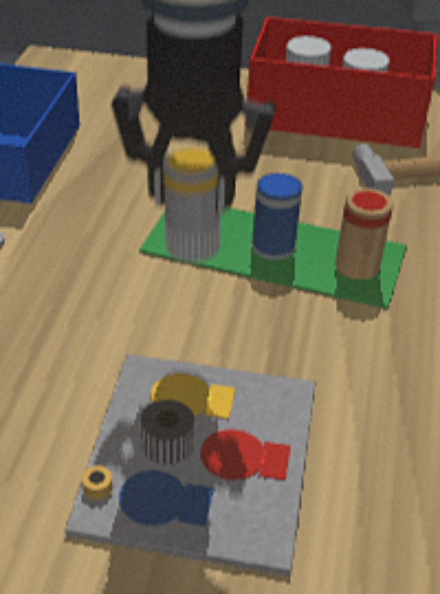

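```bash
python3 -m crank '[[0,0.4,-0.2,0.7,0,-3.8,-1],[0,0,0,0.7,0.3,-3.8,-1],[0,0,0,0.7,1,-3.8,-1],[0,0,0,0.7,1.5,-3.5,-1],[0,0,0,0.3,1.6,-2,-1],[0,0,0,0.2,1.6,-0.6,-1],[0,0,0,0,1,0,-1],[0,0,0,0,0.5,0,-1],[0,0,0,0,0,0,-1],[0,0,0,0,0,0,-1]]' ;python3 go.py 583 -308 59.5
```

```text
clock: 19.67
eef_pos: [584.0, -312.1, 100.8]
tcp_rot: [-1.573, -0.001, -0.006]
contact_force: [-0.3, -0.3, -1.7]
opening: 0.575
clk 19.7 pos [ 584.04 -312.07  100.85] rot [-90.15  -0.08  -0.33] F [-0.31 -0.3  -1.7 ] open 0.575
turn deg [ 0.15 -0.33  0.08] shift cm (final-pose axes) [-0.1   4.13  0.41]
```

```bash
python3 -m crank '[[0.1,-0.3,0,0,0.6,0.2,-1],[0,0,0,0,1,0.2,-1],[0,0,0,0,1,0,-1],[0,0,0,0,0.7,0,-1],[0,0,0,0,0.4,0,-1],[0,0,0,0,0.2,0,-1],[0,0,0,0,0.1,0,-1],[0,0,0,0,0,0,-1],[0,0,0,0,0,0,-1],[0,0,0,0,0,0,-1]]' ;python3 go.py 583 -308 59.5
```

```text
clock: 20.5
eef_pos: [585.9, -304.4, 60.0]
tcp_rot: [-1.573, -0.004, 0.005]
contact_force: [0.2, 0.1, -1.9]
opening: 0.576
clk 20.5 pos [ 585.94 -304.43   59.95] rot [-90.1   -0.25   0.26] F [ 0.24  0.15 -1.91] open 0.576
turn deg [0.1  0.26 0.25] shift cm (final-pose axes) [-0.29  0.05 -0.36]
```

```bash
python3 -m crank '[[0,0,0.2,0,0.1,0,-1],[0,0,0,0,0.1,0,-1],[0,0,0,0,0.1,0,-1],[0,0,0,0,0.1,0,-1],[0,0,0,0,0.1,0,-1],[0,0,0,0,0,0,-1],[0,0,0,0,0,0,-1],[0,0,0,0,0,0,-1],[0,0,0,0,0,0,-1],[0,0,0,0,0,0,-1]]' ;python3 go.py 583 -308 59.5
```

```text
clock: 21.33
eef_pos: [586.6, -305.5, 60.4]
tcp_rot: [-1.574, -0.002, 0.004]
contact_force: [-0.6, -0.0, -2.6]
opening: 0.579
clk 21.3 pos [ 586.64 -305.55   60.37] rot [-90.18  -0.11   0.21] F [-0.63 -0.02 -2.62] open 0.579
turn deg [0.18 0.21 0.11] shift cm (final-pose axes) [-0.36  0.09 -0.25]
```

```bash
python3 -m crank '[[0,0,0.1,0,0.3,0,-1],[0,0,0,0,0.3,0,-1],[0,0,0,0,0.2,0,-1],[0,0,0,0,0,0,-1],[0,0,0,0,0,0,-1],[0,0,0,0,0,0,-1],[0,0,0,0,0,0,-1],[0,0,0,0,0,0,-1],[0,0,0,0,0,0,-1],[0,0,0,0,0,0,-1]]' ;python3 go.py 583 -308 59.5
```

```text
clock: 22.17
eef_pos: [586.6, -306.3, 58.5]
tcp_rot: [-1.575, 0.001, 0.004]
contact_force: [-0.3, 0.4, 3.6]
opening: 0.58
clk 22.2 pos [ 586.55 -306.29   58.52] rot [-90.22   0.06   0.21] F [-0.3   0.41  3.63] open 0.580
turn deg [ 0.22  0.21 -0.06] shift cm (final-pose axes) [-0.36 -0.1  -0.17]
```

```bash
python3 -m crank '[[0,0,0,0,0,0,0.5],[0,0,0,0,0,0,0.5],[0,0,0,0,0,0,0.5],[0,0,0,0,0,0,0.5],[0,0,0,0,-0.5,0,0.5],[0,0,0,0,-2,0,0.5],[0,0,0,0,-4,0,1],[0,0,0,0,-4,0,1],[0,0,0,-0.5,-1,2,1],[0,0,0,-0.7,0,3.7,1]]' ;python3 go.py 536.7 29.5 120
```

```text
clock: 23.0
eef_pos: [574.9, -252.5, 177.7]
tcp_rot: [-1.575, 0.002, -0.0]
contact_force: [0.7, 0.3, -0.7]
opening: 0.999
clk 23.0 pos [ 574.89 -252.5   177.71] rot [-90.25   0.09  -0.02] F [ 0.74  0.26 -0.68] open 0.999
turn deg [ 0.25 -0.02 -0.09] shift cm (final-pose axes) [-3.82  5.77 28.2 ]
```

```bash
python3 -m crank '[[0.2,0,0,-0.6,0.2,3.8,1],[0,0,0,-0.5,0.4,3.8,1],[0,0,0,-0.5,0.4,3.8,1],[0,0,0,-0.5,0.4,3.8,1],[0,0,0,-0.5,0.4,3.8,1],[0,0,0,-0.5,0.4,3,1],[0,0,0,-0.2,0.2,1,1],[0,0,0,0,0,0,1],[0,0,0,0,0,0,1],[0,0,0,0,0,0,1]]' ;python3 go.py 536.7 29.5 32;python3 snap.py w8 wrist;python3 snap.py t8 top
```

```text
clock: 23.83
eef_pos: [541.9, -10.9, 160.7]
tcp_rot: [-1.574, -0.011, 0.001]
contact_force: [-0.9, -0.4, 0.4]
opening: 1.002
clk 23.8 pos [541.85 -10.86 160.69] rot [-90.19  -0.66   0.05] F [-0.87 -0.37  0.4 ] open 1.002
turn deg [0.19 0.04 0.66] shift cm (final-pose axes) [-0.52 12.87  4.04]
```

View pics/w8.png

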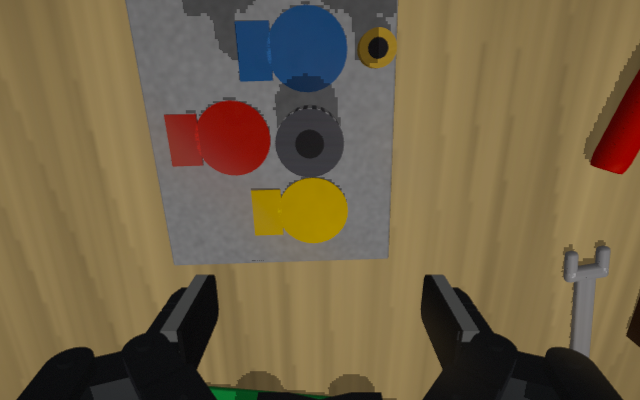

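Run:
```python
from h import *
import json
s=json.load(open('pics/w8.json'));c=cam('wrist',s)
im=cv2.imread('pics/w8.png');H=hsv(im)
print('red',fitcirc(c,rng(H,-8,8,150,60),12,(206,90,280,185)))
print('yel',fitcirc(c,rng(H,18,35,150,60),12,(285,170,355,250)))
print('blue',fitcirc(c,rng(H,100,125,120,50),12,(275,0,350,95)))
print('bore',fitcirc(c,cv2.inRange(im,(0,0,0),(40,40,40)),44,(290,122,330,165)))
print('top',fitcirc(c,cv2.inRange(H,(0,0,30),(180,70,90)),44,(272,110,347,180)))
print(proj(c,(536.7,29.5,44)),H[145,285])
```

```text
red [477.22  28.11  27.73]
yel [538.59 -32.1   28.29]
blue [534.94  92.12  28.  ]
bore [535.87  29.87   9.6 ]
top [535.9   30.71  24.29]
[310.29 144.24] [120  13  58]
```

```bash
python3 -m crank '[[0.2,0,0.6,-0.2,0,1.2,1],[0,0,0,-0.2,1,1.5,1],[0,0,0,0,2,1.2,1],[0,0,0,0,2.5,0,1],[0,0,0,0,2.5,0,1],[0,0,0,0,1.5,0,1],[0,0,0,0,0,0,1],[0,0,0,0,0,0,1],[0,0,0,0,0,0,1],[0,0,0,0,0,0,1]]' ;python3 go.py 536 30 26
```

```text
clock: 24.77
eef_pos: [543.0, 25.6, 65.5]
tcp_rot: [-1.569, -0.004, -0.014]
contact_force: [0.6, -0.3, 0.7]
opening: 1.0
clk 24.8 pos [542.97  25.61  65.53] rot [-89.9   -0.23  -0.82] F [ 0.65 -0.34  0.65] open 1.000
turn deg [-0.1  -0.82  0.23] shift cm (final-pose axes) [-0.7   3.95  0.44]
```

```bash
python3 -m crank '[[-0.1,-0.8,0.2,-0.4,0,0.3,1],[0,0,0,-0.4,0.4,0.2,1],[0,0,0,0,1,0,1],[0,0,0,0,1,0,1],[0,0,0,0,0.9,0,1],[0,0,0,0,0.4,0,1],[0,0,0,0,0,0,1],[0,0,0,0,0,0,1],[0,0,0,0,0,0,1],[0,0,0,0,0,0,1]]' ;python3 go.py 536 30 26
```

```text
clock: 25.6
eef_pos: [535.9, 31.1, 27.1]
tcp_rot: [-1.571, -0.004, 0.0]
contact_force: [-0.7, 0.3, 0.2]
opening: 0.999
clk 25.6 pos [535.92  31.14  27.13] rot [-90.    -0.24   0.02] F [-0.69  0.29  0.21] open 0.999
turn deg [-0.    0.02  0.24] shift cm (final-pose axes) [ 0.01  0.11 -0.11]
```

Right on. Close with 60 N and lift.

```bash
python3 -m crank '[[0,0,0.2,0,0,0,0.4],[0,0,0,0,0,0,0],[0,0,0,0,0,0,-1],[0,0,0,0,0,0,-1],[0,0,0,0,0,0,-1],[0,0,0,0,0,0,-1],[0,0,0,0,0,0,-1],[0,0,0,0,0,0,-1],[0,0,0,0,0,0,-1],[0,0,0,0,0,0,-1]]' 60;python3 go.py 481.5 298.7 26
```

```text
clock: 26.43
eef_pos: [536.1, 31.0, 28.3]
tcp_rot: [-1.571, -0.001, 0.0]
contact_force: [-0.1, -0.2, -0.9]
opening: 0.536
clk 26.4 pos [536.13  31.05  28.25] rot [-89.99  -0.06   0.01] F [-0.13 -0.24 -0.85] open 0.536
turn deg [-0.01  0.01  0.06] shift cm (final-pose axes) [-5.46  0.23 26.77]
```

```bash
python3 -m crank '[[0,0,0,0,-0.3,0,-1],[0,0,0,0,-0.8,0,-1],[0,0,0,0,-2,0,-1],[0,0,0,0,-2.5,0,-1],[0,0,0,0,-2.5,0,-1],[0,0,0,0,-2.5,0,-1],[0,0,0,0,-1,0,-1],[0,0,0,0,0,0,-1],[0,0,0,0,0,0,-1],[0,0,0,0,0,0,-1]]';python3 go.py 481.5 298.7 26;python3 snap.py w9 wrist
```

```text
clock: 27.27
eef_pos: [532.5, 30.8, 148.5]
tcp_rot: [-1.571, 0.006, 0.0]
contact_force: [-0.4, -0.2, -4.4]
opening: 0.538
clk 27.3 pos [532.48  30.84 148.49] rot [-90.01   0.33   0.01] F [-0.41 -0.24 -4.39] open 0.538
turn deg [ 0.01  0.01 -0.33] shift cm (final-pose axes) [-5.1  12.25 26.79]
```

View pics/w9.png

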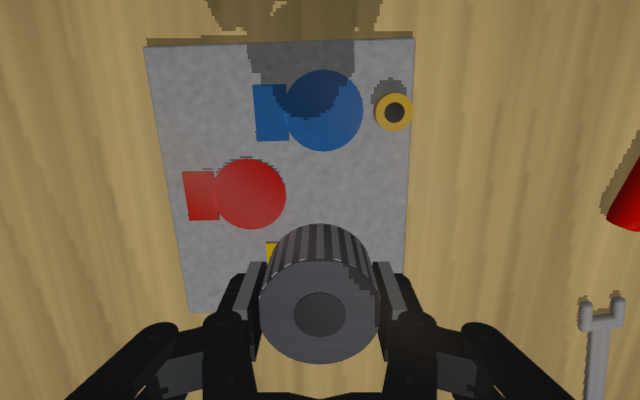

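```bash
python3 -m crank '[[0,0,-0.2,-0.6,0,2.5,-1],[0,0,0,-0.9,0,3.7,-1],[0,0,0,-0.9,0,3.7,-1],[0,0,0,-0.9,0,3.7,-1],[0,0,0,-0.9,0,3.7,-1],[0,0,0,-0.7,0,2.5,-1],[0,0,0,0,0,0,-1],[0,0,0,0,0,0,-1],[0,0,0,0,0,0,-1],[0,0,0,0,0,0,-1]]';python3 go.py 481.5 298.7 26;python3 snap.py w10 wrist
```

```text
clock: 28.15
eef_pos: [474.8, 233.3, 134.0]
tcp_rot: [-1.579, 0.022, -0.003]
contact_force: [0.7, -0.4, -5.4]
opening: 0.537
clk 28.1 pos [474.82 233.33 133.99] rot [-90.48   1.25  -0.18] F [ 0.66 -0.41 -5.36] open 0.537
turn deg [ 0.48 -0.17 -1.25] shift cm (final-pose axes) [ 0.67 10.8   6.54]
```

View pics/w10.png

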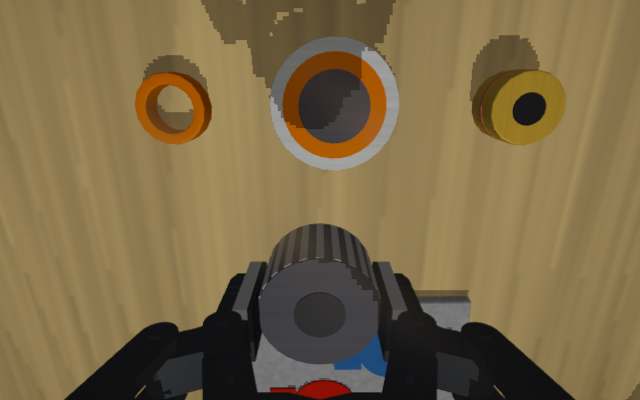

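```bash
python3 - <<'E'
from h import *
import json
s=json.load(open('pics/w10.json'));c=cam('wrist',s)
im=cv2.imread('pics/w10.png');H=hsv(im)
m=rng(H,3,18,180,60);k=np.ones((3,3),np.uint8)
print('ring',fitcirc(c,m,8,(270,40,400,165)))
print('spot',fitcirc(c,cv2.inRange(H,(0,0,0),(180,90,110)),8,(295,66,375,147)))
z=s['eef_pos'][2]+15.75
print(H[315,320],H[315,290])
# tool frame of held top: flatten
m=cv2.inRange(H,(0,0,0),(180,255,75))
print('bore in hand',fitcirc(c,m,z,(290,287,350,342)), s['eef_pos'])
E
cp pics/w9.png /dev/null
```

```text
ring [482.07 297.43  35.42]
spot [482.12 297.34  24.43]
[15 10 49] [114  19  67]
bore in hand [474.92 231.4   13.52] [474.8214229841366, 233.32786566392133, 133.9853422939945]
```

```bash
python3 -m crank '[[0.5,-0.2,-1.2,0.3,0,1.5,-1],[0,0,0,0.3,0.5,2,-1],[0,0,0,0.2,1.5,2,-1],[0,0,0,0,2,1,-1],[0,0,0,0,2,0,-1],[0,0,0,0,1.5,0,-1],[0,0,0,0,0,0,-1],[0,0,0,0,0,0,-1],[0,0,0,0,0,0,-1],[0,0,0,0,0,0,-1]]';python3 go.py 482 298.5 26.3
```

```text
clock: 29.03
eef_pos: [489.9, 298.3, 58.0]
tcp_rot: [-1.565, -0.009, -0.013]
contact_force: [0.6, 0.7, -5.0]
opening: 0.537
clk 29.0 pos [489.94 298.25  57.97] rot [-89.67  -0.53  -0.74] F [ 0.57  0.71 -5.04] open 0.537
turn deg [-0.33 -0.74  0.53] shift cm (final-pose axes) [-0.79  3.17  0.02]
```

```bash
python3 -m crank '[[-0.3,-0.7,0.5,-0.4,0,0,-1],[0,0,0,-0.4,0.3,0,-1],[0,0,0,0,0.7,0,-1],[0,0,0,0,0.7,0,-1],[0,0,0,0,0.5,0,-1],[0,0,0,0,0,0,-1],[0,0,0,0,0,0,-1],[0,0,0,0,0,0,-1],[0,0,0,0,0,0,-1],[0,0,0,0,0,0,-1]]';python3 go.py 482 298.5 26.3
```

```text
clock: 29.87
eef_pos: [482.9, 298.7, 36.6]
tcp_rot: [-1.568, -0.004, -0.0]
contact_force: [-1.0, 0.7, -4.1]
opening: 0.539
clk 29.9 pos [482.94 298.72  36.61] rot [-89.85  -0.22  -0.03] F [-1.02  0.7  -4.12] open 0.539
turn deg [-0.15 -0.03  0.22] shift cm (final-pose axes) [-0.09  1.03 -0.02]
```

```bash
python3 -m crank '[[-0.1,0,0.2,-0.1,0.4,0,-1],[0,0,0,0,0.4,0,-1],[0,0,0,0,0.3,0,-1],[0,0,0,0,0,0,-1],[0,0,0,0,0,0,-1],[0,0,0,0,0,0,-1],[0,0,0,0,0,0,-1],[0,0,0,0,0,0,-1],[0,0,0,0,0,0,-1],[0,0,0,0,0,0,-1]]';python3 go.py 482 298.5 26.3
```

```text
clock: 30.7
eef_pos: [482.8, 299.3, 26.3]
tcp_rot: [-1.569, -0.002, -0.0]
contact_force: [-0.6, -0.5, 0.1]
opening: 0.538
clk 30.7 pos [482.75 299.27  26.3 ] rot [-89.91  -0.09  -0.03] F [-0.64 -0.5   0.06] open 0.538
turn deg [-0.09 -0.03  0.09] shift cm (final-pose axes) [-0.08  0.   -0.08]
```

```bash
python3 -m crank '[[0,0,0,0,0.1,0,-1],[0,0,0,0,0,0,0.2],[0,0,0,0,0,0,0.5],[0,0,0,0,0,0,0.5],[0,0,0,0,0,0,0.5],[0,0,0,0,-0.5,0,0.5],[0,0,0,0,-2,0,0.5],[0,0,0,0,-3.5,0,0.5],[0,0,0,0,-3.5,-1.5,1],[0,0,0,0,-1,-3,1]]';python3 -m crank '[[0,0,0,0,0,-2,1],[0,0,0,0,0,0,1],[0,0,0,0,0,0,1],[0,0,0,0,0,0,1],[0,0,0,0,0,0,1],[0,0,0,0,0,0,1],[0,0,0,0,0,0,1],[0,0,0,0,0,0,1],[0,0,0,0,0,0,1],[0,0,0,0,0,0,1]]';python3 go.py 482 298.5 26.3;python3 snap.py w11 wrist
```

```text
clock: 31.53
eef_pos: [482.7, 256.7, 133.1]
tcp_rot: [-1.569, -0.0, 0.003]
contact_force: [1.0, -0.2, 1.0]
opening: 0.99
clock: 32.37
eef_pos: [483.7, 236.7, 136.4]
tcp_rot: [-1.568, -0.004, 0.003]
contact_force: [0.2, 0.2, 0.4]
opening: 1.0
clk 32.4 pos [483.71 236.66 136.42] rot [-89.83  -0.22   0.19] F [0.15 0.16 0.41] open 1.000
turn deg [-0.17  0.19  0.22] shift cm (final-pose axes) [-0.17 11.01  6.18]
```

View pics/w11.png

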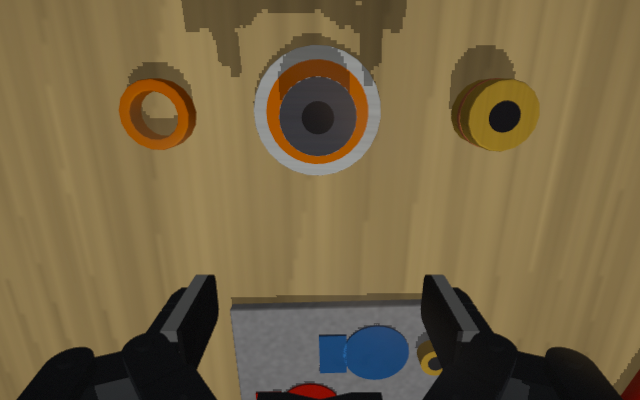

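```bash
python3 - <<'E'
from h import *
import json
s=json.load(open('pics/w11.json'));c=cam('wrist',s)
im=cv2.imread('pics/w11.png');H=hsv(im)
m=rng(H,3,18,180,60)
print('ring',fitcirc(c,m,8,(255,45,385,170)))
d=cv2.inRange(H,(0,0,0),(180,90,80))
print('top',fitcirc(c,d,42,(277,74,359,160)))
print('bore',fitcirc(c,cv2.inRange(H,(0,0,0),(180,255,45)),42,(300,100,337,136)))
E
python3 snap.py t11 top; python3 -c "
import cv2
f=cv2.imread('pics/t11.png');cv2.imwrite('pics/t11c.png',cv2.resize(f[165:315,140:340],None,fx=4,fy=4,interpolation=2))"
```

```text
ring [482.03 297.37  35.42]
top [482.41 298.26  23.31]
bore [482.36 298.06   9.65]
```

View pics/t11c.png

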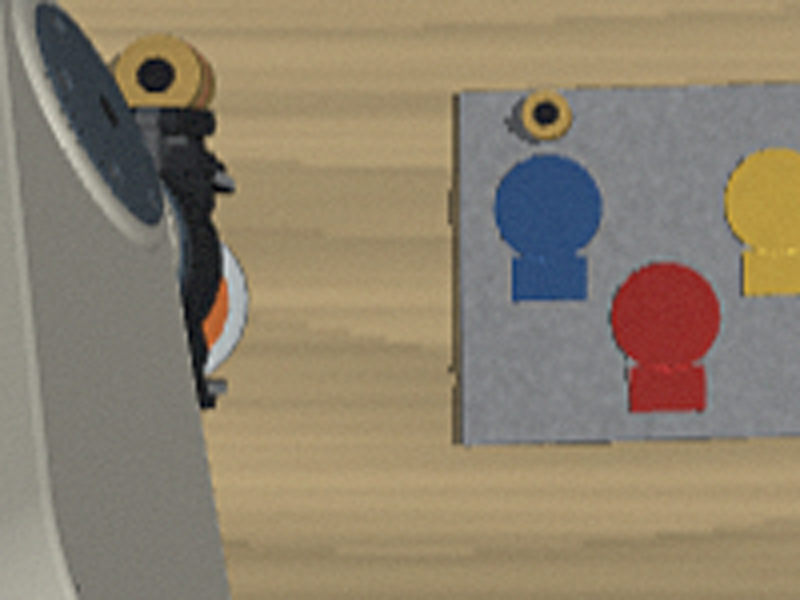

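```bash
python3 -m crank '[[0,0,0.2,0,-1,-2,1],[0,0,0,0,-1,-4,1],[0,0,0,0,-1,-4,1],[0,0,0,0,0,-4,1],[0,0,0,0,0,-4,1],[0,0,0,0,0,-4,1],[0,0,0,0,0,-4,1],[0,0,0,0,0,-4,1],[0,0,0,0,0,-4,1],[0,0,0,0,0,-4,1]]';python3 -m crank '[[0,0,0,0,0,-4,1],[0,0,0,0,0,-4,1],[0,0,0,0,0,-4,1],[0,0,0,0,0,-4,1],[0,0,0,0,0,-4,1],[0,0,0,0,0,-2,1],[0,0,0,0,0,0,1],[0,0,0,0,0,0,1],[0,0,0,0,0,0,1],[0,0,0,0,0,0,1]]';python3 go.py 489 -325 150;python3 snap.py w12 wrist
```

```text
clock: 33.3
eef_pos: [487.2, -151.4, 167.7]
tcp_rot: [-1.566, -0.007, 0.014]
contact_force: [1.1, 0.6, 0.0]
opening: 0.997
clock: 34.13
eef_pos: [486.7, -388.3, 166.8]
tcp_rot: [-1.569, -0.009, 0.006]
contact_force: [-0.2, 0.9, 0.0]
opening: 1.006
clk 34.1 pos [ 486.71 -388.35  166.78] rot [-89.9   -0.53   0.33] F [-0.18  0.95  0.02] open 1.006
turn deg [-0.1   0.33  0.53] shift cm (final-pose axes) [0.23 1.68 6.33]
```

View pics/w12.png

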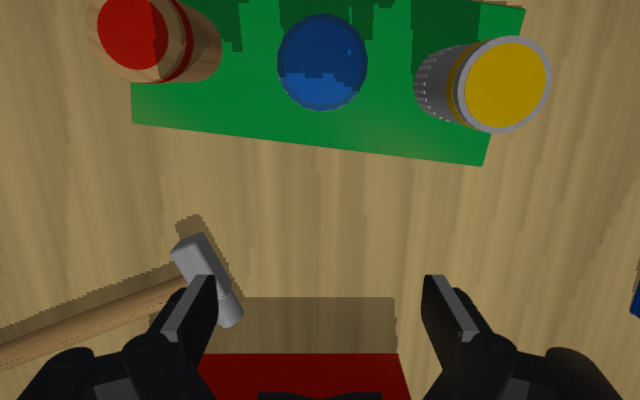

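```bash
python3 - <<'E'
from h import *
import json
s=json.load(open('pics/w12.json'));c=cam('wrist',s)
im=cv2.imread('pics/w12.png');H=hsv(im)
print('red',fitcirc(c,rng(H,-8,8,150,70),93,(90,0,170,72)))
print('tin',fitcirc(c,rng(H,100,125,150,40),89,(270,10,375,115)))
print('yel',fitcirc(c,rng(H,20,35,150,80),97,(455,35,552,130)))
E
python3 go.py 489 -297 150
```

```text
red [ 389.48 -282.61   17.6 ]
tin [ 488.1  -296.71   24.25]
yel [ 586.28 -307.53   21.33]
clk 34.2 pos [ 486.77 -388.04  166.82] rot [-89.9   -0.53   0.35] F [0.68 0.1  0.1 ] open 0.997
turn deg [-0.11  0.35  0.53] shift cm (final-pose axes) [0.22 1.68 9.1 ]
```

```bash
python3 -m crank '[[-0.1,0.3,0.5,1.5,0,1,1],[0,0,0,2.5,0,2,1],[0,0,0,2.5,0.5,2,1],[0,0,0,2.3,0.5,2,1],[0,0,0,1,0,1,1],[0,0,0,0,0,0,1],[0,0,0,0,0,0,1],[0,0,0,0,0,0,1],[0,0,0,0,0,0,1],[0,0,0,0,0,0,1]]';python3 go.py 586.4 -307.5 55
```

```text
clock: 35.02
eef_pos: [586.2, -296.3, 158.4]
tcp_rot: [-1.57, 0.002, 0.009]
contact_force: [-0.7, -0.3, 0.4]
opening: 1.0
clk 35.0 pos [ 586.24 -296.26  158.4 ] rot [-89.97   0.11   0.52] F [-0.66 -0.31  0.35] open 1.000
turn deg [-0.02  0.52 -0.11] shift cm (final-pose axes) [ 0.02 10.34 -1.12]
```

```bash
python3 -m crank '[[0,0.4,-0.1,0,0.5,-0.6,1],[0,0,0,0,1.8,-0.5,1],[0,0,0,0,2.2,0,1],[0,0,0,0,2.2,0,1],[0,0,0,0,2,0,1],[0,0,0,0,1.2,0,1],[0,0,0,0,0,0,1],[0,0,0,0,0,0,1],[0,0,0,0,0,0,1],[0,0,0,0,0,0,1]]';python3 go.py 586.4 -307.5 57
```

```text
clock: 35.85
eef_pos: [583.4, -317.9, 57.9]
tcp_rot: [-1.574, -0.005, -0.01]
contact_force: [0.3, 0.3, 0.9]
opening: 0.998
clk 35.9 pos [ 583.42 -317.94   57.89] rot [-90.21  -0.28  -0.56] F [0.3  0.27 0.85] open 0.998
turn deg [ 0.21 -0.56  0.28] shift cm (final-pose axes) [0.3  0.09 1.04]
```

```bash
python3 -m crank '[[0.2,-0.5,0.2,0.3,0,0.5,1],[0,0,0,0,0,0.5,1],[0,0,0,0,0,0,1],[0,0,0,0,0,0,1],[0,0,0,0,0,0,0.4],[0,0,0,0,0,0,-1],[0,0,0,0,0,0,-1],[0,0,0,0,0,0,-1],[0,0,0,0,0,0,-1],[0,0,0,0,0,0,-1]]' 50;python3 go.py 538.5 -32.2 150
```

```text
clock: 36.68
eef_pos: [589.2, -307.5, 62.7]
tcp_rot: [-1.574, -0.007, 0.001]
contact_force: [-0.0, 0.1, 1.6]
opening: 0.58
clk 36.7 pos [ 589.22 -307.51   62.75] rot [-90.16  -0.38   0.06] F [-0.04  0.05  1.64] open 0.580
turn deg [0.16 0.06 0.38] shift cm (final-pose axes) [-5.07 -8.73 27.53]
```

```bash
python3 -m crank '[[0.1,0,0.3,0,-0.3,0,-1],[0,0,0,0,-1,0,-1],[0,0,0,0,-2,0,-1],[0,0,0,0,-2.5,0,-1],[0,0,0,0,-2,0,-1],[0,0,0,0,-1.5,1.5,-1],[0,0,0,-0.5,0,3.5,-1],[0,0,0,-0.8,0,3.8,-1],[0,0,0,-0.8,0,3.8,-1],[0,0,0,-0.8,0,3.8,-1]]';python3 go.py 538.5 -32.2 100
```

```text
clock: 37.52
eef_pos: [560.6, -145.8, 163.8]
tcp_rot: [-1.574, -0.004, -0.008]
contact_force: [0.0, -0.4, -2.9]
opening: 0.58
clk 37.5 pos [ 560.63 -145.82  163.77] rot [-90.16  -0.21  -0.46] F [ 0.01 -0.4  -2.86] open 0.580
turn deg [ 0.16 -0.46  0.2 ] shift cm (final-pose axes) [-2.21  6.38 11.36]
```

```bash
python3 -m crank '[[0.1,-0.4,0.2,-0.7,0,3.5,-1],[0,0,0,-0.7,0.3,3,-1],[0,0,0,-0.4,1,2,-1],[0,0,0,0,1.5,0.5,-1],[0,0,0,0,1.5,0,-1],[0,0,0,0,1,0,-1],[0,0,0,0,0.5,0,-1],[0,0,0,0,0,0,-1],[0,0,0,0,0,0,-1],[0,0,0,0,0,0,-1]]';python3 go.py 538.5 -32.2 69;python3 snap.py w13 wrist
```

```text
clock: 38.35
eef_pos: [540.9, -44.7, 110.3]
tcp_rot: [-1.571, -0.004, 0.004]
contact_force: [-0.6, -0.1, -1.7]
opening: 0.578
clk 38.4 pos [540.9  -44.7  110.33] rot [-89.99  -0.25   0.25] F [-0.58 -0.13 -1.7 ] open 0.578
turn deg [-0.01  0.25  0.25] shift cm (final-pose axes) [-0.24  4.13  1.25]
```

View pics/w13.png

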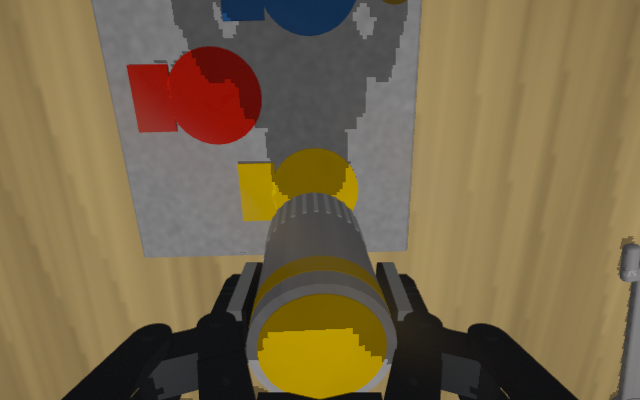

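```bash
python3 -m crank '[[0,0.2,0.2,-0.2,0,0.7,-1],[0,0,0,0,0,0.6,-1],[0,0,0,0,0,0,-1],[0,0,0,0,0.8,0,-1],[0,0,0,0,1,0,-1],[0,0,0,0,0.8,0,-1],[0,0,0,0,0.4,0,-1],[0,0,0,0,0,0,-1],[0,0,0,0,0,0,-1],[0,0,0,0,0,0,-1]]';python3 go.py 538.5 -32.2 69
```

```text
clock: 39.23
eef_pos: [539.5, -31.1, 77.9]
tcp_rot: [-1.571, -0.002, -0.001]
contact_force: [-0.2, 0.4, -1.4]
opening: 0.581
clk 39.2 pos [539.47 -31.13  77.9 ] rot [-90.    -0.11  -0.05] F [-0.18  0.35 -1.37] open 0.581
turn deg [-0.   -0.05  0.11] shift cm (final-pose axes) [-0.1   0.89 -0.11]
```

```bash
python3 -m crank '[[0,0,0.1,-0.15,0.2,-0.1,-1],[0,0,0,0,0.3,0,-1],[0,0,0,0,0.3,0,-1],[0,0,0,0,0.2,0,-1],[0,0,0,0,0,0,-1],[0,0,0,0,0,0,-1],[0,0,0,0,0,0,-1],[0,0,0,0,0,0,-1],[0,0,0,0,0,0,-1],[0,0,0,0,0,0,-1]]';python3 go.py 538.5 -32.2 69
```

```text
clock: 40.07
eef_pos: [539.0, -32.6, 68.9]
tcp_rot: [-1.571, -0.003, -0.001]
contact_force: [-0.6, 0.3, 1.3]
opening: 0.577
clk 40.1 pos [538.99 -32.6   68.85] rot [-90.01  -0.16  -0.08] F [-0.64  0.33  1.34] open 0.577
turn deg [ 0.01 -0.08  0.16] shift cm (final-pose axes) [-0.05 -0.01  0.04]
```

```bash
python3 -m crank '[[0,0,0.1,0,0.2,0,-1],[0,0,0,0,0.1,0,-1],[0,0,0,0,0,0,0.3],[0,0,0,0,0,0,0.5],[0,0,0,0,0,0,0.5],[0,0,0,0,0,0,0.5],[0,0,0,0,-0.5,0,0.5],[0,0,0,0,-2,0,0.5],[0,0,0,0,-3.5,0,0.5],[0,0,0,0,-3.5,-1,1]]';python3 -m crank '[[0,0,0,-0.5,-1,-3,1],[0,0,0,0,0,-2,1],[0,0,0,0,0,0,1],[0,0,0,0,0,0,1],[0,0,0,0,0,0,1],[0,0,0,0,0,0,1],[0,0,0,0,0,0,1],[0,0,0,0,0,0,1],[0,0,0,0,0,0,1],[0,0,0,0,0,0,1]]';python3 go.py 488.3 -297 150;python3 snap.py w14 wrist
```

```text
clock: 40.9
eef_pos: [534.9, -41.4, 160.2]
tcp_rot: [-1.57, 0.011, -0.0]
contact_force: [1.6, -0.3, 0.4]
opening: 0.87
clock: 41.73
eef_pos: [533.1, -90.8, 178.0]
tcp_rot: [-1.57, 0.003, 0.002]
contact_force: [-0.0, -0.3, -0.3]
opening: 1.004
clk 41.7 pos [533.07 -90.8  177.97] rot [-89.97   0.15   0.13] F [-0.01 -0.35 -0.29] open 1.004
turn deg [-0.03  0.13 -0.15] shift cm (final-pose axes) [ -4.48   2.8  -20.62]
```

View pics/w14.png

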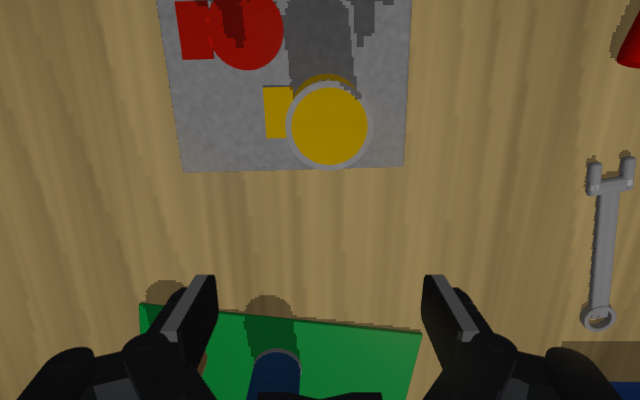

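```bash
python3 - <<'E'
from h import *
import json
s=json.load(open('pics/w14.json'));c=cam('wrist',s)
im=cv2.imread('pics/w14.png');H=hsv(im)
print('pipe',fitcirc(c,rng(H,18,35,150,90),102,(291,86,372,168)))
E
python3 -m crank '[[0,0,0,-0.6,0,-2,1],[0,0,0,-0.9,0,-3.8,1],[0,0,0,-0.9,0,-3.8,1],[0,0,0,-0.9,0.5,-3.8,1],[0,0,0,-0.9,0.5,-3.5,1],[0,0,0,-0.4,0.5,-2,1],[0,0,0,0,0,0,1],[0,0,0,0,0,0,1],[0,0,0,0,0,0,1],[0,0,0,0,0,0,1]]';python3 go.py 488.3 -297 57
```

```text
pipe [537.99 -33.01  21.48]
clock: 42.62
eef_pos: [487.2, -285.0, 161.8]
tcp_rot: [-1.569, 0.001, 0.007]
contact_force: [1.0, 0.1, -0.5]
opening: 0.999
clk 42.6 pos [ 487.18 -285.03  161.78] rot [-89.92   0.09   0.41] F [ 0.95  0.1  -0.52] open 0.999
turn deg [-0.08  0.41 -0.09] shift cm (final-pose axes) [ 0.11 10.48 -1.2 ]
```

```bash
python3 -m crank '[[0,0.4,0,0,0,-0.6,1],[0,0,0,0.1,0.5,-0.5,1],[0,0,0,0,2,0,1],[0,0,0,0,2.4,0,1],[0,0,0,0,2.4,0,1],[0,0,0,0,1.8,0,1],[0,0,0,0,0.8,0,1],[0,0,0,0,0,0,1],[0,0,0,0,0,0,1],[0,0,0,0,0,0,1]]';python3 go.py 488.3 -297 57
```

```text
clock: 43.45
eef_pos: [494.1, -293.7, 61.0]
tcp_rot: [-1.573, -0.005, 0.009]
contact_force: [-0.1, 0.4, -0.3]
opening: 0.999
clk 43.5 pos [ 494.13 -293.65   60.99] rot [-90.1   -0.26   0.51] F [-0.1   0.42 -0.28] open 0.999
turn deg [0.1  0.51 0.26] shift cm (final-pose axes) [-0.58  0.4  -0.33]
```

```bash
python3 -m crank '[[0.1,0.4,0.2,-0.3,0.1,-0.2,1],[0,0,0,-0.3,0.2,-0.1,1],[0,0,0,0,0.2,0,1],[0,0,0,0,0,0,1],[0,0,0,0,0,0,0.4],[0,0,0,0,0,0,-1],[0,0,0,0,0,0,-1],[0,0,0,0,0,0,-1],[0,0,0,0,0,0,-1],[0,0,0,0,0,0,-1]]' 50;python3 go.py 535 91.8 150
```

```text
clock: 44.28
eef_pos: [489.8, -298.7, 60.1]
tcp_rot: [-1.574, -0.007, 0.001]
contact_force: [0.3, 0.4, -0.4]
opening: 0.565
clk 44.3 pos [ 489.81 -298.68   60.13] rot [-90.21  -0.38   0.05] F [ 0.31  0.37 -0.36] open 0.565
turn deg [0.21 0.05 0.38] shift cm (final-pose axes) [ 4.52 -8.99 39.05]
```

```bash
python3 -m crank '[[0.2,0,0.3,0,-0.3,0,-1],[0,0,0,0,-1,0,-1],[0,0,0,0,-2.5,0,-1],[0,0,0,0,-3,0,-1],[0,0,0,0,-3,0,-1],[0,0,0,0,-2.5,0.5,-1],[0,0,0,0,-1,2.5,-1],[0,0,0,0.4,0,3.8,-1],[0,0,0,0.4,0,3.8,-1],[0,0,0,0.4,0,3.8,-1]]';python3 go.py 535 90.2 150
```

```text
clock: 45.12
eef_pos: [501.4, -155.9, 204.5]
tcp_rot: [-1.571, -0.002, -0.007]
contact_force: [1.0, 0.6, -2.2]
opening: 0.565
clk 45.1 pos [ 501.39 -155.91  204.47] rot [-90.02  -0.11  -0.41] F [ 0.98  0.59 -2.21] open 0.565
turn deg [ 0.02 -0.41  0.11] shift cm (final-pose axes) [ 3.36  5.45 24.61]
```

```bash
python3 -m crank '[[0,-0.3,0,0.6,0,3.8,-1],[0,0,0,0.6,0,3.8,-1],[0,0,0,0.6,0,3.8,-1],[0,0,0,0.6,0,3.8,-1],[0,0,0,0.6,0,3.8,-1],[0,0,0,0.3,0.5,2.5,-1],[0,0,0,0,1.5,0.5,-1],[0,0,0,0,2,0,-1],[0,0,0,0,1.5,0,-1],[0,0,0,0,0,0,-1]]';python3 go.py 535 90.2 100
```

```text
clock: 45.95
eef_pos: [536.3, 84.7, 157.6]
tcp_rot: [-1.568, -0.012, 0.005]
contact_force: [-0.6, -0.5, -3.2]
opening: 0.564
clk 46.0 pos [536.31  84.66 157.63] rot [-89.83  -0.68   0.31] F [-0.62 -0.53 -3.24] open 0.564
turn deg [-0.17  0.31  0.68] shift cm (final-pose axes) [-0.13  5.76  0.55]
```

```bash
python3 -m crank '[[-0.1,0.3,0.6,-0.1,0.3,0.3,-1],[0,0,0,0,1.3,0.2,-1],[0,0,0,0,1.8,0,-1],[0,0,0,0,1.8,0,-1],[0,0,0,0,1.2,0,-1],[0,0,0,0,0.5,0,-1],[0,0,0,0,0,0,-1],[0,0,0,0,0,0,-1],[0,0,0,0,0,0,-1],[0,0,0,0,0,0,-1]]';python3 go.py 535 90.2 67
```

```text
clock: 46.78
eef_pos: [539.7, 90.1, 94.7]
tcp_rot: [-1.569, -0.006, -0.005]
contact_force: [-0.3, 0.1, -2.2]
opening: 0.567
clk 46.8 pos [539.73  90.13  94.71] rot [-89.87  -0.37  -0.27] F [-0.3   0.09 -2.23] open 0.567
turn deg [-0.13 -0.26  0.37] shift cm (final-pose axes) [-0.47  2.77  0.01]
```

```bash
python3 -m crank '[[-0.1,-0.2,0.3,-0.3,0,0,-1],[0,0,0,-0.3,0.4,0,-1],[0,0,0,0,0.7,0,-1],[0,0,0,0,0.6,0,-1],[0,0,0,0,0.4,0,-1],[0,0,0,0,0,0,-1],[0,0,0,0,0,0,-1],[0,0,0,0,0,0,-1],[0,0,0,0,0,0,-1],[0,0,0,0,0,0,-1]]';python3 go.py 535 90.2 67
```

```text
clock: 47.62
eef_pos: [533.9, 90.3, 72.9]
tcp_rot: [-1.57, -0.003, -0.001]
contact_force: [-0.7, 0.1, -2.7]
opening: 0.562
clk 47.6 pos [533.92  90.25  72.87] rot [-89.97  -0.15  -0.05] F [-0.73  0.1  -2.66] open 0.562
turn deg [-0.03 -0.05  0.15] shift cm (final-pose axes) [ 0.11  0.59 -0.01]
```

```bash
python3 -m crank '[[0,0,0.1,0.1,0.2,0,-1],[0,0,0,0,0.3,0,-1],[0,0,0,0,0.2,0,-1],[0,0,0,0,0,0,-1],[0,0,0,0,0,0,-1],[0,0,0,0,0,0,-1],[0,0,0,0,0,0,-1],[0,0,0,0,0,0,-1],[0,0,0,0,0,0,-1],[0,0,0,0,0,0,-1]]';python3 go.py 535 90.2 67
```

```text
clock: 48.45
eef_pos: [535.9, 90.6, 67.2]
tcp_rot: [-1.57, -0.002, -0.001]
contact_force: [-1.3, 0.2, 1.1]
opening: 0.561
clk 48.5 pos [535.9   90.6   67.23] rot [-89.93  -0.13  -0.06] F [-1.32  0.18  1.05] open 0.561
turn deg [-0.07 -0.06  0.13] shift cm (final-pose axes) [-0.09  0.02 -0.04]
```

Contact (−2.7 → +1.1). Release, lift, back off toward −y high over the pipe, and look.

```bash
python3 -m crank '[[0,0,0,0,0.2,0,-1],[0,0,0,0,0,0,0.3],[0,0,0,0,0,0,0.5],[0,0,0,0,0,0,0.5],[0,0,0,0,0,0,0.5],[0,0,0,0,-0.5,0,0.5],[0,0,0,0,-2,0,0.5],[0,0,0,0,-3.5,0,0.5],[0,0,0,0,-3.5,0,1],[0,0,0,0,-2.5,-1,1]]';python3 -m crank '[[0,0,0,-0.5,0,-2,1],[0,0,0,-0.5,0,-2,1],[0,0,0,0,0,0,1],[0,0,0,0,0,0,1],[0,0,0,0,0,0,1],[0,0,0,0,0,0,1],[0,0,0,0,0,0,1],[0,0,0,0,0,0,1],[0,0,0,0,0,0,1],[0,0,0,0,0,0,1]]';python3 go.py 389.5 -282.8 150;python3 snap.py w15 wrist
```

```text
clock: 49.28
eef_pos: [532.2, 80.8, 186.0]
tcp_rot: [-1.571, 0.009, -0.0]
contact_force: [0.9, -0.3, 0.1]
opening: 0.987
clock: 50.12
eef_pos: [525.9, 41.6, 193.6]
tcp_rot: [-1.569, -0.002, 0.001]
contact_force: [0.1, -0.6, -0.7]
opening: 1.0
clk 50.1 pos [525.88  41.55 193.56] rot [-89.92  -0.1    0.08] F [ 0.07 -0.65 -0.67] open 1.000
turn deg [-0.08  0.08  0.1 ] shift cm (final-pose axes) [-13.64   4.36 -32.44]
```

View pics/w15.png

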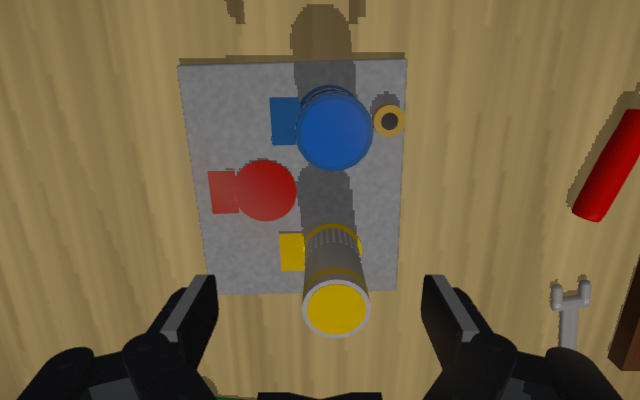

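```bash
python3 - <<'E'
from h import *
import json
s=json.load(open('pics/w15.json'));c=cam('wrist',s)
im=cv2.imread('pics/w15.png');H=hsv(im)
print('tin',fitcirc(c,rng(H,100,125,150,105),94,(294,92,376,172)))
print('pipe',fitcirc(c,rng(H,18,35,150,90),102,(300,278,372,340)))
print('redpad',fitcirc(c,rng(H,-8,8,150,60),12,(241,150,300,225)))
E
python3 -m crank '[[0,0,0,-1,0,-2,1],[0,0,0,-1.6,0,-3.6,1],[0,0,0,-1.6,0,-3.6,1],[0,0,0,-1.6,0,-3.6,1],[0,0,0,-1.6,0.5,-3.6,1],[0,0,0,-1.6,0.6,-3.6,1],[0,0,0,-1.6,0.6,-3.6,1],[0,0,0,-1.6,0.6,-3.6,1],[0,0,0,-1,0.6,-2.5,1],[0,0,0,0,0,0,1]]';python3 go.py 389.5 -282.8 57
```

```text
tin [534.26  92.25  23.87]
pipe [538.11 -35.08  21.37]
redpad [477.07  28.07  27.84]
clock: 51.0
eef_pos: [392.8, -265.5, 163.0]
tcp_rot: [-1.571, -0.008, 0.011]
contact_force: [-0.4, 0.3, 0.1]
opening: 1.003
clk 51.0 pos [ 392.77 -265.5   163.  ] rot [-89.99  -0.47   0.62] F [-0.41  0.32  0.07] open 1.003
turn deg [-0.01  0.62  0.47] shift cm (final-pose axes) [-0.33 10.6  -1.73]
```

```bash
python3 -m crank '[[0,0.5,0.4,-0.1,0,-0.8,1],[0,0,0,-0.1,0.5,-0.7,1],[0,0,0,0,2,0,1],[0,0,0,0,2.4,0,1],[0,0,0,0,2.4,0,1],[0,0,0,0,1.8,0,1],[0,0,0,0,0.8,0,1],[0,0,0,0,0,0,1],[0,0,0,0,0,0,1],[0,0,0,0,0,0,1]]';python3 go.py 389.5 -282.8 57
```

```text
clock: 51.83
eef_pos: [396.4, -281.6, 61.2]
tcp_rot: [-1.573, -0.005, 0.005]
contact_force: [0.3, 0.4, -0.3]
opening: 0.997
clk 51.8 pos [ 396.39 -281.55   61.19] rot [-90.14  -0.28   0.29] F [ 0.32  0.43 -0.28] open 0.997
turn deg [0.13 0.29 0.28] shift cm (final-pose axes) [-0.69  0.42 -0.12]
```

```bash
python3 -m crank '[[0.1,0.2,0.2,-0.3,0.1,-0.1,1],[0,0,0,-0.4,0.2,0,1],[0,0,0,0,0.2,0,1],[0,0,0,0,0,0,1],[0,0,0,0,0,0,0.4],[0,0,0,0,0,0,-1],[0,0,0,0,0,0,-1],[0,0,0,0,0,0,-1],[0,0,0,0,0,0,-1],[0,0,0,0,0,0,-1]]' 45;python3 go.py 476.8 28 150
```

```text
clock: 52.67
eef_pos: [390.8, -284.2, 59.9]
tcp_rot: [-1.575, -0.006, 0.001]
contact_force: [1.1, -0.4, -0.7]
opening: 0.573
clk 52.7 pos [ 390.83 -284.19   59.92] rot [-90.26  -0.37   0.07] F [ 1.14 -0.44 -0.69] open 0.573
turn deg [0.26 0.07 0.37] shift cm (final-pose axes) [ 8.6  -9.01 31.22]
```

```bash
python3 -m crank '[[0.2,0,0.3,0,-0.3,0,-1],[0,0,0,0,-1,0,-1],[0,0,0,0,-2.5,0,-1],[0,0,0,0,-3,0,-1],[0,0,0,0,-2.5,0,-1],[0,0,0,0,-1,2,-1],[0,0,0,0.7,0,3.5,-1],[0,0,0,1,0,3.8,-1],[0,0,0,1,0,3.8,-1],[0,0,0,1,0,3.8,-1]]';python3 go.py 476.8 26.6 150
```

```text
clock: 53.5
eef_pos: [428.5, -115.4, 174.1]
tcp_rot: [-1.573, -0.004, -0.008]
contact_force: [0.8, -0.5, -1.9]
opening: 0.573
clk 53.5 pos [ 428.54 -115.39  174.06] rot [-90.15  -0.25  -0.48] F [ 0.82 -0.46 -1.93] open 0.573
turn deg [ 0.15 -0.48  0.25] shift cm (final-pose axes) [ 4.83  2.41 14.2 ]
```

```bash
python3 -m crank '[[0.1,-0.4,0.2,1,0,3.8,-1],[0,0,0,1,0,3.5,-1],[0,0,0,1,0,2.5,-1],[0,0,0,0.5,0,1.5,-1],[0,0,0,0,0,0.5,-1],[0,0,0,0,1,0,-1],[0,0,0,0,1.5,0,-1],[0,0,0,0,1.5,0,-1],[0,0,0,0,1,0,-1],[0,0,0,0,0,0,-1]]';python3 go.py 476.8 26.6 100
```

```text
clock: 54.33
eef_pos: [465.2, 12.6, 127.4]
tcp_rot: [-1.571, -0.008, 0.006]
contact_force: [-0.4, -0.7, -1.7]
opening: 0.575
clk 54.3 pos [465.22  12.56 127.37] rot [-90.03  -0.44   0.33] F [-0.44 -0.66 -1.71] open 0.575
turn deg [0.03 0.33 0.44] shift cm (final-pose axes) [1.16 2.74 1.4 ]
```

```bash
python3 -m crank '[[0,0.3,0.4,0.6,0,0.8,-1],[0,0,0,0.6,0,0.7,-1],[0,0,0,0,0,0,-1],[0,0,0,0,1,0,-1],[0,0,0,0,1.5,0,-1],[0,0,0,0,1.2,0,-1],[0,0,0,0,0.6,0,-1],[0,0,0,0,0,0,-1],[0,0,0,0,0,0,-1],[0,0,0,0,0,0,-1]]';python3 go.py 476.8 26.6 67
```

```text
clock: 55.17
eef_pos: [480.2, 26.9, 83.4]
tcp_rot: [-1.572, -0.004, -0.002]
contact_force: [0.0, 0.6, -1.8]
opening: 0.578
clk 55.2 pos [480.18  26.88  83.45] rot [-90.05  -0.21  -0.12] F [ 0.    0.62 -1.81] open 0.578
turn deg [ 0.05 -0.12  0.21] shift cm (final-pose axes) [-0.34  1.64 -0.03]
```

```bash
python3 -m crank '[[0,-0.1,0.2,-0.2,0,0,-1],[0,0,0,-0.2,0.2,0,-1],[0,0,0,0,0.4,0,-1],[0,0,0,0,0.4,0,-1],[0,0,0,0,0.2,0,-1],[0,0,0,0,0,0,-1],[0,0,0,0,0,0,-1],[0,0,0,0,0,0,-1],[0,0,0,0,0,0,-1],[0,0,0,0,0,0,-1]]';python3 go.py 476.8 26.6 67
```

```text
clock: 56.0
eef_pos: [477.0, 26.9, 72.0]
tcp_rot: [-1.572, -0.003, -0.0]
contact_force: [-0.6, 0.2, -0.9]
opening: 0.577
clk 56.0 pos [477.01  26.87  72.02] rot [-90.04  -0.18  -0.01] F [-0.56  0.19 -0.93] open 0.577
turn deg [ 0.04 -0.01  0.18] shift cm (final-pose axes) [-0.02  0.5  -0.03]
```

```bash
python3 -m crank '[[0,0,0.2,0,0.2,0,-1],[0,0,0,0,0.3,0,-1],[0,0,0,0,0.2,0,-1],[0,0,0,0,0,0,-1],[0,0,0,0,0,0,-1],[0,0,0,0,0,0,-1],[0,0,0,0,0,0,-1],[0,0,0,0,0,0,-1],[0,0,0,0,0,0,-1],[0,0,0,0,0,0,-1]]';python3 go.py 476.8 26.6 67
```

```text
clock: 56.83
eef_pos: [478.0, 27.2, 67.0]
tcp_rot: [-1.571, -0.001, -0.0]
contact_force: [-1.4, 0.1, 3.4]
opening: 0.572
clk 56.8 pos [478.04  27.18  67.01] rot [-90.02  -0.04  -0.02] F [-1.37  0.09  3.36] open 0.572
turn deg [ 0.02 -0.02  0.04] shift cm (final-pose axes) [-0.12  0.   -0.06]
```

```bash
python3 -m crank '[[0,0,0,0,0,0,0.3],[0,0,0,0,0,0,0.5],[0,0,0,0,0,0,0.5],[0,0,0,0,0,0,0.5],[0,0,0,0,-0.5,0,0.5],[0,0,0,0,-2,0,0.5],[0,0,0,0,-3.5,0,0.5],[0,0,0,0,-3.5,0,1],[0,0,0,0.5,-3,-1,1],[0,0,0,0.8,-2,-2,1]]';python3 -m crank '[[0,0,0,1,-2,-2,1],[0,0,0,1,-1,-2,1],[0,0,0,0,0,0,1],[0,0,0,0,0,0,1],[0,0,0,0,0,0,1],[0,0,0,0,0,0,1],[0,0,0,0,0,0,1],[0,0,0,0,0,0,1],[0,0,0,0,0,0,1],[0,0,0,0,0,0,1]]';python3 go.py 389.5 -282.8 150;python3 snap.py w16 wrist
```

```text
clock: 57.67
eef_pos: [486.2, -1.5, 213.9]
tcp_rot: [-1.571, 0.012, 0.002]
contact_force: [1.1, 0.7, -0.3]
opening: 1.001
clock: 58.5
eef_pos: [507.4, -42.9, 250.6]
tcp_rot: [-1.572, 0.006, 0.003]
contact_force: [-0.5, -0.3, 0.5]
opening: 0.998
clk 58.5 pos [507.43 -42.9  250.59] rot [-90.05   0.32   0.19] F [-0.55 -0.27  0.51] open 0.998
turn deg [ 0.05  0.19 -0.32] shift cm (final-pose axes) [-11.79  10.06 -23.99]
```

View pics/w16.png

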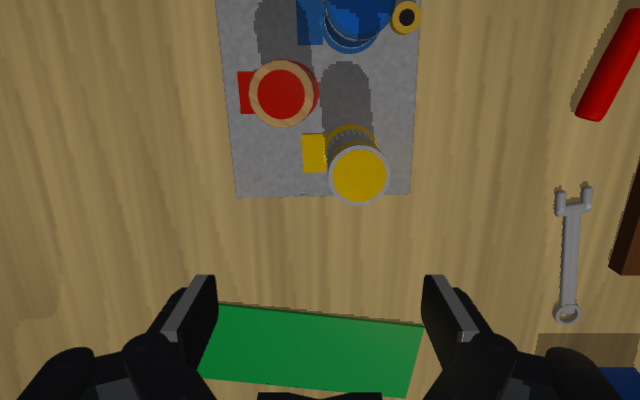

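Now move the arm aside (it hides the scene from the top camera), then take top and side views for a final check.

```bash
python3 - <<'E'
from h import *
import json
s=json.load(open('pics/w16.json'));c=cam('wrist',s)
im=cv2.imread('pics/w16.png');H=hsv(im)
print('block',fitcirc(c,rng(H,-8,8,150,90),98,(258,68,306,120)))
print('pipe',fitcirc(c,rng(H,18,35,150,100),102,(325,145,392,205)))
E
python3 -m crank '[[0,0,0,-1,0,-2,1],[0,0,0,-2,0,-3.6,1],[0,0,0,-2,0,-3.6,1],[0,0,0,-2,0,-3.6,1],[0,0,0,-2,0,-3.6,1],[0,0,0,-2,0,-3.6,1],[0,0,0,-2,0,-3.6,1],[0,0,0,-1,0,-3.6,1],[0,0,0,0,0,-3.6,1],[0,0,0,0,0,-3.6,1]]'
python3 -m crank '[[0,0,0,0,0,-2,1],[0,0,0,0,0,0,1],[0,0,0,0,0,0,1],[0,0,0,0,0,0,1],[0,0,0,0,0,0,1],[0,0,0,0,0,0,1],[0,0,0,0,0,0,1],[0,0,0,0,0,0,1],[0,0,0,0,0,0,1],[0,0,0,0,0,0,1]]'
python3 snap.py t17 top;python3 snap.py s17 side
```

```text
block [476.86  29.22  17.76]
pipe [538.29 -33.49  21.22]
clock: 59.38
eef_pos: [365.0, -391.6, 250.6]
tcp_rot: [-1.569, 0.004, 0.015]
contact_force: [1.4, 0.6, -0.9]
opening: 0.996
clock: 60.22
eef_pos: [364.7, -413.9, 249.8]
tcp_rot: [-1.569, 0.005, 0.014]
contact_force: [-0.5, 0.2, 0.4]
opening: 0.999
```

View pics/t17.png

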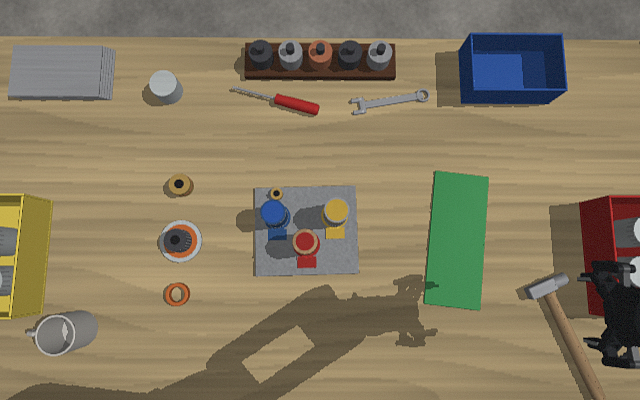

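View pics/s17.png

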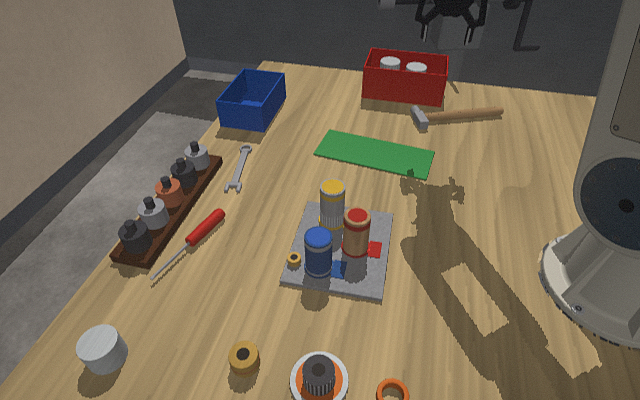

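Run:
```python
from h import *
c=cam('top');im=cv2.imread('pics/t17.png');H=hsv(im);i0=cv2.imread('pics/top0.png');H0=hsv(i0)
for n,z,m,b in [('crimp bore',42,lambda h:cv2.inRange(h,(0,0,0),(180,255,48)),(165,228,195,255)),('block',98,lambda h:rng(h,-8,8,130,60),(285,228,325,253)),('pipe',102,lambda h:rng(h,18,32,130,100),(320,195,352,222)),('brass bore',34,lambda h:cv2.inRange(h,(0,0,0),(180,255,60)),(168,175,192,195))]:
    for t,h in(('now',H),('start',H0)):
        try: print(n,t,fitcirc(c,m(h),z,b))
        except Exception as e: print(n,t,'-')
```

```text
crimp bore now [482.43 299.02   8.85]
crimp bore start -
block now [477.11  30.35  17.11]
block start [475.67  29.97  17.06]
pipe now [537.99 -31.59  20.03]
pipe start [538.29 -30.08  20.13]
brass bore now [601.04 299.83   8.02]
brass bore start [601.04 299.83   8.02]
```

```bash
python3 -c "
from rig import order
print(order.sign_off())"
```

```text
the job is handed in; nothing more can be done
None
```

The job is done and handed in at about 60 s on the robot's clock. I moved the block, tin and pipe to the mat, then set the crimping roll upright on the set-up plate. After that I put pipe, tin and block back on their own pads.

**Last checks (top, side and wrist cameras):**

| Item | Distance off centre | Measured by |
|---|---|---|
| Crimping roll on the plate | about 1 mm | wrist and top camera |
| Tin on the blue pad | about 1 mm | wrist camera |
| Block on the red pad | about 1 mm from the wrist, about 2 mm from the top | wrist and top camera |
| Pipe on the yellow pad | about 1 mm in most views | wrist and top camera |

- **Standing and clearance:** Everything stands upright and the arm is clear, with the gripper open and nothing touched.
- **Brass roll:** It shows the same position to 0.01 mm as at the start. The collar and nut look unmoved by eye; I did not measure them.
- **Disagreements:** One steep wrist view put the pipe 3 mm off, but two other wrist views and the top view gave 1 to 1.5 mm. The top camera puts heights and positions 1 to 2 mm away from the wrist camera, which is within the stated calibration.
- **Forces:** Every wrist force I read stayed below about 6 N. I did not check the tin from the top camera at the end.

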